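# Put the cordless mills on charge, battery end down

## Task

Put every spice mill that lies on the bench on charge. The two ends of a mill look the same, and only its weight, felt when it is lifted at mid-length, tells the heavy battery end; lay each mill in a groove of its own in the sloping charging rack with the heavy end down and resting against the contact strip at the foot of the groove, settled in both saddles. When all the mills are seated, and not before, push the rack's red switch lever right over, away from you, to turn the charger on, and leave the jars and the bottle where they stand.

Things in the scene. Friction and masses are not known exactly. Their poses are not given: they have to be found in the camera images.
- mill_1 (a point): a cordless spice mill with a red band round its middle: a steel tube 140 mm long, 36 mm across, with a six-sided black collar (40 mm across flats, 16 mm long) at each end, both ends exactly alike. At the start it lies on the bench, centre 20 mm up. The point is its centre; x runs along the tube, but its sense does not tell the heavy end, which differs from run to run. None while held, or if not there
- mill_2 (a point): the same with a yellow band. All mills: 0.4 to 0.6 kg, with battery and motor toward one end, so that the centre of mass lies 7 to 45 mm from the middle on that side; held level at mid-length a mill pulls down on that side with 0.03 to 0.25 N m
- mill_3 (a point): the same with a green band; three or four of the four mills are there
- mill_4 (a point): the same with a blue band
- rack: the charging rack, a pale housing 168 mm deep, 326 mm wide and about 115 mm high, fixed to the bench; place and turn vary. Origin under its middle, x away from the robot, y to its left, z up. Its four parallel grooves, 64 mm apart, all alike, slope 28 degrees down toward the robot
- seat_1 (a point): leftmost groove: where a seated mill's centre lies. x runs up the groove (28 degrees above level, away from the robot), y left, z square out of the groove. Two white V saddles, 12 mm wide, lie 35 mm below and above this point along x; between them a 58 mm gap, open to 46 mm under the axis, leaves room for fingers
- seat_2 (a point): the same point of the second groove from the left. In every groove the black contact strip, on which the mill's lower end must rest, is square to the groove 70 mm below the seat point along x, and stands up to 8 mm above the mill's axis
- seat_3 (a point): the same point of the third groove from the left
- seat_4 (a point): the same point of the rightmost groove
- switch (a joint): the charger's switch lever on a black box (46 mm wide, its top 42 mm above the bench) at the right end of the rack: 0 = off (leaning toward the robot), 0.9 rad = on (leaning away from the robot); it needs about 1.5 N at the tip and stays where it is left
- switch_tip (a point): centre of the red ball, 15 mm across, at the tip of the switch lever, about 90 mm above the bench and 52 mm from its hinge (the hinge lies below, level, along the rack's y). Switched on, it has moved 45 mm away from the robot along the rack's fore-and-aft direction; its height is then as before, and half-way 5 mm higher
- salt_shaker: bystander: pink salt shaker, 59 mm across, 140 mm high, on the marble board; origin at the middle of its foot
- yellow_jar: bystander: yellow-capped spice jar, 59 mm across, 125 mm high, on the marble board; origin at the middle of its foot
- vanilla_bottle: bystander: brown bottle, 47 mm across, 118 mm high, at the right edge of the bench; origin at the middle of its foot

How it is judged:
By the outcome, as a careful person would: the job done as asked, in the order asked, and still so for the second after the job is handed in, with the robot touching nothing.
Of mill_1, mill_2, mill_3, mill_4 only 3 to 4 are there at a start; the rules pass over those that are not, and their reading is None.
At some moment in a run one of mill_1, mill_2, mill_3, mill_4 may be knocked a few centimetres aside while the robot is not near it.
It also fails if it takes over 210 s, if anything falls off the work surface, if the arm or the gripper's body presses on something with over 40 N, if the wrist force passes 120 N, or if a joint passes its speed limit or range.

## Robot

A 7-joint arm with a two-finger parallel gripper is mounted at the origin on a cart in front of the work surface, level with it; the furniture and walls round the work are solid. World frame = base frame: x ahead of the robot, y to its left, z up, the work surface at z = 0. Lengths are in m, angles in rad, forces in N, time in s.
With the tool pointing down it reaches from about 0.35 to 0.9 m from the base axis. Payload 7.2 kg.
Tool frame: the origin (TCP) lies midway between the tips of the shut fingers; the grasp point (between the pads) lies env.tcp_to_grasp behind it (env.tcp_to_grasp is the distance from the TCP to the grasp point, in m); z points along the fingers, y is the line along which they close (so a half turn about z gives the same grasp; the last joint's range is limited). The gripper opens to 88 mm and grips with 3 to 60 N. Pads are 20 mm wide; open, the fingers measure 115 mm over their backs; the gripper's body (75 mm by 178 mm) begins 61 mm behind the grasp point.
Start: joints at [1.255, 0.411, -0.013, 1.596, 0.006, 1.134, -0.082], TCP at [0.153, -0.606, 0.223] pointing down, gripper open.
Joint ranges: [-2.95, 2.95], [-0.29, 1.99], [-1.47, 1.44], [0.14, 2.54], [-1.03, 4.17], [0.13, 1.85], [-2.86, 2.86]. Speed limits (rad/s): [2.39, 2.39, 3.01, 3.01, 3.14, 3.14, 3.14].

## Interface

Orientations are given as a unit quaternion [x, y, z, w].
In Python, from workcell import env gives the robot as it stands.
- The arm moves only by the tool apply_moves, never from a script. Its argument "steps" is a list that holds one entry, the list of rows, each a list of 5 numbers: the finger opening in m, from 0 to 0.0878, then the shift along the tool's x, y, z in m, then the turn about the tool's z in rad. A call has exactly 10 rows; each row shifts and turns the commanded pose from where the row before left it, along the tool's axes as they then stand; what a row does not reach is not made up. A row lasts 1/12 s, in which the tool goes at most 41.7 mm and 7.16 degrees, less where a joint would pass 70% of its speed; a pose out of reach is approached as far as the arm can. A call with a gripper value outside its range is refused whole. The fingers move at their own pace and stop on an object; "squeeze" is the grip in N (left out, the last holds). Time passes only in rows, so rows that do not move let the fingers close, or fill a call up. It gives the time, the measured TCP pose, the force, the opening and the grip force at its end, in the units of the state.
- env.sense(): the state, without advancing time (a new reading comes with each control period).
- env.snapshot(name): name is "scene" or "side" or "wrist"; returns a dict with "color" (420x560x3 uint8, red, green, blue), "intrinsics" (3x3 intrinsics, pixels), "dist_coeffs" ([k1, k2, p1, p2, k3] as OpenCV has them; the pictures are not rectified), "R" (3x3) and "t" (3): a world point X has camera coordinates R X + t. Camera axes: x right, y down, z forward; pixel columns grow to the right and rows downward; lengths in m; the calibration is good to about 2 mm. A picture is of the moment at which its call begins. There is no depth.
- env.job_done(): hands the job in; it is judged then, once.
The state is a dict: "time_s": time; "q": joint angles; "qd": joint speeds; "tau": joint torques, N m; "eef_pos": TCP position; "orientation": TCP orientation; "force": force on the tool from outside, world axes, zero at the start; "moment": the same for the moment, N m; "gripper_width": opening from 0.0 (shut) to 1.0 (fully open); "finger_force": force on a finger pad.
Only numpy, scipy, OpenCV 4.12 (cv2) and the standard library are available. Lean on these libraries where they do the work, as an engineer would, in place of code of your own. Each camera call takes 0.05 s, during which the arm holds its last target. There are 200 camera calls.

## Working session

There is one attempt and no reset: what is moved stays moved. The work goes in short steps, Python scripts to look and compute and a tool call to move; the robot and the scene stay as the last step left them, time stands still between calls to the robot, and variables do not carry over. Pictures are saved under pics/ and viewed, at most 14 in all, crops included, and the job is handed in when it is done.

Besides the shell and the picture viewer there is one more tool, called after ">>>" by a JSON object that holds its "fn" and its "kwargs", one argument or row to a line. apply_moves: Moves the arm, as the interface text tells. Its arguments: {"type":"object","properties":{"steps":{"type":"array"},"squeeze":{"type":"number"}},"required":["steps"]}

```bash
mkdir -p pics; ls; python3 - <<'E'
from workcell import env
import cv2,numpy as np
s=env.sense()
print({k:np.round(v,3).tolist() for k,v in s.items()},env.tcp_to_grasp)
for n in("scene","side"):
    p=env.snapshot(n); cv2.imwrite(f"pics/{n}0.png",cv2.resize(p["color"][:,:,::-1],(800,600),interpolation=cv2.INTER_CUBIC))
    print(n,np.round(p["intrinsics"],1).tolist(),np.round(p["dist_coeffs"],3),(-p["R"].T@p["t"]).round(3),p["R"].round(2).tolist())
E
```

```text
pics
{'time_s': 0.0, 'q': [1.255, 0.412, -0.013, 1.597, 0.006, 1.134, -0.082], 'qd': [-0.0, 0.0, -0.001, -0.001, 0.001, -0.001, -0.0], 'tau': [0.0, -58.795, 0.641, -29.107, -0.054, 0.018, 0.0], 'eef_pos': [0.153, -0.605, 0.222], 'orientation': [0.992, 0.124, -0.0, -0.001], 'force': [0.184, 0.537, -0.111], 'moment': [-0.031, 0.024, -0.037], 'finger_force': 0.0, 'gripper_width': 0.998} 0.0187
scene [[407.9, 0.0, 278.1], [0.0, 407.9, 206.6], [0.0, 0.0, 1.0]] [-0.056  0.     0.     0.     0.   ] [0.109 0.424 0.836] [[-0.7, -0.71, 0.01], [-0.55, 0.53, -0.65], [0.46, -0.46, -0.76]]
side [[387.2, 0.0, 286.0], [0.0, 387.2, 206.2], [0.0, 0.0, 1.0]] [-0.092  0.     0.     0.     0.   ] [ 0.423 -0.686  0.638] [[0.98, -0.19, 0.02], [-0.1, -0.59, -0.8], [0.17, 0.78, -0.6]]
```

View pics/scene0.png

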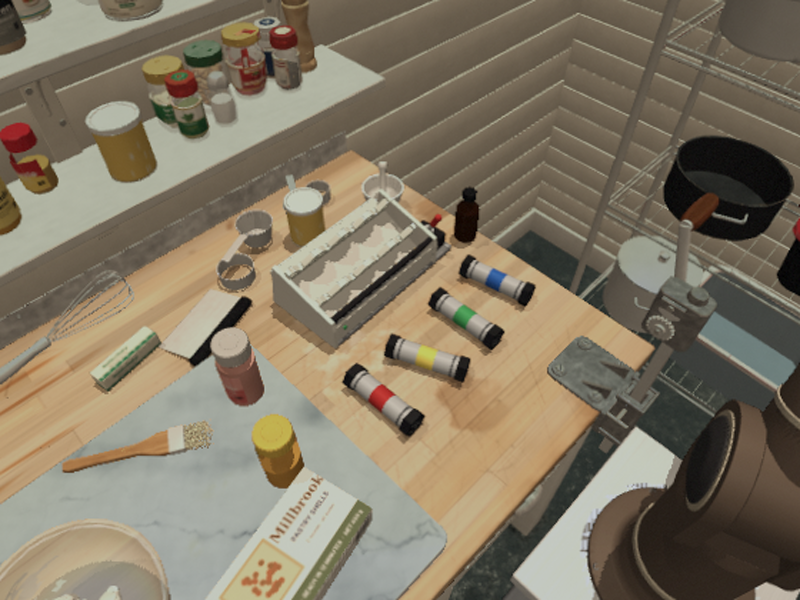

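View pics/side0.png

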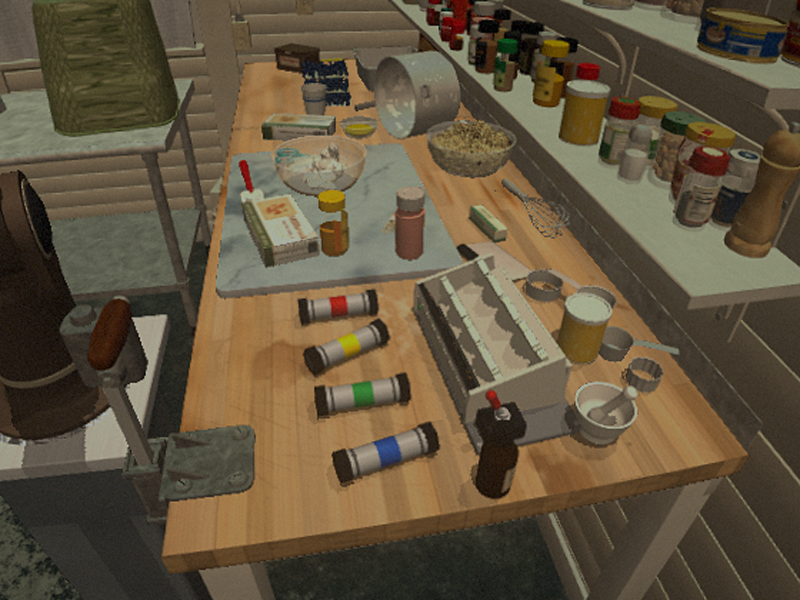

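The pictures show four mills on the bench: in scene, red (382,397), yellow (427,357), green (466,316), blue (496,280). The rack is behind them, with the red lever at its right end (435,220). I'll enlarge the rack and compute the mill positions.

```bash
cat > h.py <<'E'
from workcell import env
import cv2,numpy as np
from scipy.optimize import least_squares
def ray(p,uv):
    n=cv2.undistortPoints(np.array(uv,float).reshape(-1,1,2),p["intrinsics"],p["dist_coeffs"]).reshape(-1,2)
    d=np.c_[n,np.ones(len(n))]@p["R"]; return -p["R"].T@p["t"],d
def onz(p,uv,z):
    c,d=ray(p,uv); return c+d*((z-c[2])/d[:,2])[:,None]
def proj(p,X):
    return cv2.projectPoints(np.array(X,float).reshape(-1,1,3),cv2.Rodrigues(p["R"])[0],p["t"],p["intrinsics"],p["dist_coeffs"])[0].reshape(-1,2)
def tri(pa,ua,pb,ub):
    ca,da=ray(pa,ua);cb,db=ray(pb,ub);o=[]
    for a,b in zip(da,db):
        s=np.linalg.lstsq(np.c_[a,-b],cb-ca,rcond=None)[0]
        A=ca+a*s[0];B=cb+b*s[1];o.append([*((A+B)/2),np.linalg.norm(A-B)])
    return np.array(o)
def crop(p,x0,y0,x1,y1,f,name):
    cv2.imwrite(name,cv2.resize(p["color"][y0:y1,x0:x1,::-1],None,fx=f,fy=f,interpolation=cv2.INTER_CUBIC))
E
python3 - <<'E'
from h import *
a=env.snapshot("scene");b=env.snapshot("side")
np.set_printoptions(precision=3,suppress=True)
# mid of the two collars' far ends as seen (800px picture), order r,y,g,b
S=np.array([[[352,375],[415,422]],[[391,346],[464,370]],[[435,298],[497,337]],[[466,265],[529,294]]])*.7
D=np.array([[[303,309],[375,303]],[[309,358],[384,331]],[[321,400],[406,388]],[[340,466],[435,439]]])*.7
for n,p,E in(("scene",a,S),("side",b,D)):
    for e,c in zip(E,"rygb"):
        X=onz(p,e,.02);d=X[1]-X[0];print(n,c,X.mean(0),"len",np.linalg.norm(d),"yaw",np.degrees(np.arctan2(d[1],d[0])))
crop(a,185,125,320,250,4.4,"pics/rs.png");crop(b,280,170,420,315,4.1,"pics/rd.png")
E
```

```text
scene r [0.461 0.101 0.02 ] len 0.13318200803310412 yaw -174.57269789547837
scene y [ 0.464 -0.005  0.02 ] len 0.13070271002856848 yaw -156.2290232439387
scene g [ 0.477 -0.118  0.02 ] len 0.1362868026712308 yaw -174.7658152180304
scene b [ 0.495 -0.229  0.02 ] len 0.13290787474888988 yaw -167.7627897249546
side r [0.464 0.102 0.02 ] len 0.12956258174305568 yaw -1.5842887418229463
side y [ 0.468 -0.002  0.02 ] len 0.13727316083804472 yaw 19.491416795919655
side g [ 0.48  -0.117  0.02 ] len 0.12883945650483034 yaw 1.237163912288468
side b [ 0.499 -0.228  0.02 ] len 0.1357855931917779 yaw 9.27134391847257
```

View pics/rs.png

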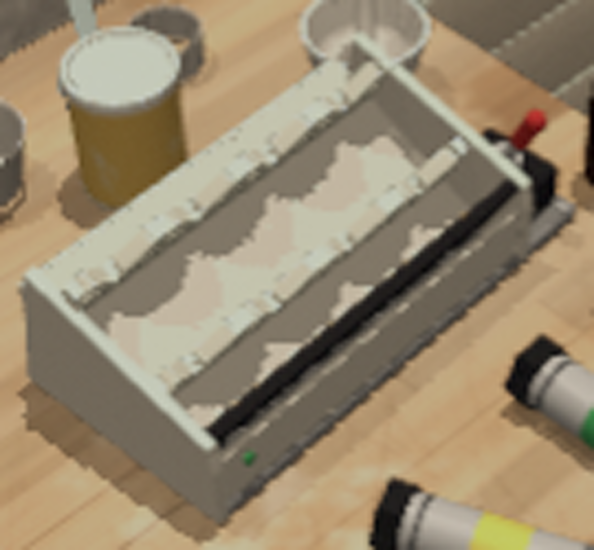

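View pics/rd.png

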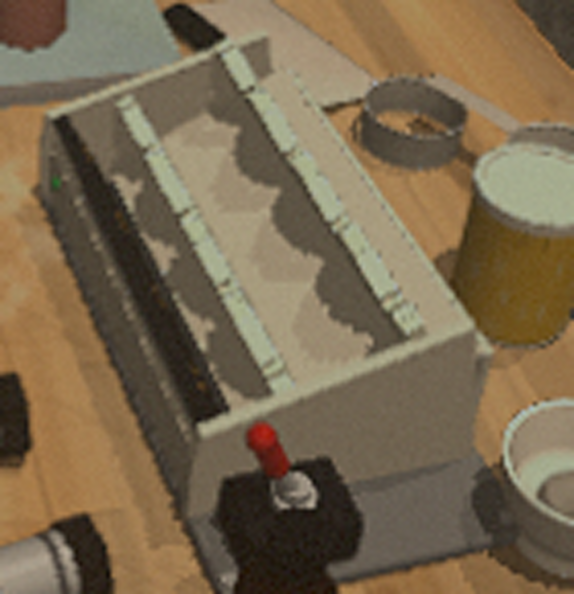

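```bash
python3 - <<'E'
from h import *
np.set_printoptions(precision=3,suppress=True)
a=env.snapshot("scene");b=env.snapshot("side")
N="tip stripL stripR cBL cBR cFL cFR loL loR upL upR".split()
U=np.array([[535,122],[212,435],[515,188],[30,275],[360,40],[205,445],[528,192],[170,385],[460,145],[80,300],[375,72]])/4.4+[185,125]
V=np.array([[262,436],[62,120],[210,415],[265,40],[478,325],[45,115],[197,430],[127,102],[280,385],[235,48],[410,325]])/4.1+[280,170]
T=tri(a,U,b,V)
for n,t in zip(N,T):print(n,t)
for i,j in((1,2),(3,4),(5,6),(7,8),(9,10)):
    d=T[j]-T[i];print(N[i],np.linalg.norm(d[:3]),"yaw",np.degrees(np.arctan2(d[0],-d[1])))
E
```

```text
tip [ 0.639 -0.214  0.091  0.003]
stripL [0.607 0.076 0.068 0.003]
stripR [ 0.624 -0.179  0.071  0.007]
cBL [0.739 0.092 0.104 0.   ]
cBR [ 0.759 -0.178  0.107  0.006]
cFL [0.601 0.084 0.069 0.003]
cFR [ 0.617 -0.185  0.068  0.005]
loL [0.646 0.074 0.077 0.006]
loR [ 0.663 -0.174  0.081  0.001]
upL [0.712 0.082 0.103 0.011]
upR [ 0.731 -0.166  0.103  0.001]
stripL 0.25635768524672126 yaw 3.8411189633999174
cBL 0.2706933158914475 yaw 4.144774250387022
cFL 0.2693573596319711 yaw 3.5637796079263366
loL 0.248779620513607 yaw 4.079732901201964
upL 0.24895551893665463 yaw 4.193835225421868
```

```bash
cat >> h.py <<'E'
def state():
    s=env.sense();q=s["orientation"];phi=np.arctan2(2*q[0]*q[1]+2*q[2]*q[3],1-2*(q[1]**2+q[2]**2))
    return s,phi
def go(*W):
    """print tool-frame deltas to successive world targets (x,y,z,phi_deg of tool x)"""
    s,phi=state();p=s["eef_pos"];print("t",round(s["time_s"],2),"tcp",np.round(p,4),"phi",round(np.degrees(phi),2),"q7",round(s["q"][6],2),"F",np.round(s["force"],2),"M",np.round(s["moment"],3),"w",round(s["gripper_width"]*87.8,1),"ff",round(s["finger_force"],1))
    for w in W:
        d=np.array(w[:3])-p;c,n=np.cos(phi),np.sin(phi);turn=(phi-np.radians(w[3])+np.pi)%(2*np.pi)-np.pi
        print(" to",w,"shift",np.round([c*d[0]+n*d[1],n*d[0]-c*d[1],-d[2]],4),"then turn",round(turn,3));p=np.array(w[:3]);phi=np.radians(w[3])
E
python3 - <<'E'
from h import *
a=env.snapshot("scene");b=env.snapshot("side")
print(tri(a,np.array([[703,210],[660,318],[549,371],[470,195],[466,240]])*.7,b,np.array([[112,335],[115,378],[254,432],[500,408],[495,490]])*.7).round(3))
go((.45,-.35,.3,14.3),(.47,-.05,.3,0))
E
```

```text
[[ 0.239 -0.289  0.32   0.006]
 [ 0.197 -0.206  0.191  0.014]
 [ 0.312 -0.146 -0.002  0.007]
 [ 0.621 -0.273  0.13   0.015]
 [ 0.629 -0.294 -0.011  0.009]]
t 0.4 tcp [ 0.1533 -0.6058  0.2225] phi 14.2 q7 -0.08 F [ 0.45  0.17 -0.56] M [ 0.017 -0.044 -0.003] w 87.9 ff 0.0
 to (0.45, -0.35, 0.3, 14.3) shift [ 0.3504 -0.1753 -0.0775] then turn -0.002
 to (0.47, -0.05, 0.3, 0) shift [ 0.0935 -0.2858 -0.    ] then turn 0.25
```

>>> {"fn": "apply_moves", "kwargs": {
  "steps": [
    [[0.087,0,0,-0.04,0],[0.087,0,0,-0.04,0],[0.087,0,0,-0.04,0],[0.087,0.035,-0.0175,0,0],[0.087,0.035,-0.0175,0,0],[0.087,0.035,-0.0175,0,0],[0.087,0.035,-0.0175,0,0],[0.087,0.035,-0.0175,0,0],[0.087,0.035,-0.0175,0,0],[0.087,0.035,-0.0175,0,0]]
  ]
}}

```text
time_s: 1.23
eef_pos: [0.3618, -0.4256, 0.3429]
orientation: [0.992, 0.123, 0.0, 0.0]
force: [1.4, -0.8, 0.1]
gripper_width: 0.992
finger_force: 0.0
```

>>> {"fn": "apply_moves", "kwargs": {
  "steps": [
    [[0.087,0.035,-0.0175,0,0],[0.087,0.035,-0.0175,0,0],[0.087,0.035,-0.0175,0,0],[0.087,0.013,-0.035,0,0],[0.087,0.013,-0.035,0,0],[0.087,0.013,-0.035,0,0],[0.087,0.013,-0.035,0,0],[0.087,0.013,-0.035,0,0],[0.087,0.013,-0.035,0,0],[0.087,0.013,-0.035,0,0]]
  ]
}}

```text
time_s: 2.07
eef_pos: [0.4776, -0.0888, 0.3429]
orientation: [0.992, 0.123, 0.0, 0.0]
force: [0.0, 0.0, -0.3]
gripper_width: 0.987
finger_force: 0.0
```

>>> {"fn": "apply_moves", "kwargs": {
  "steps": [
    [[0.087,0,0,0,0.12],[0.087,0,0,0,0.12],[0.087,0.02,0,0,0],[0.087,0.02,0,0,0],[0.087,0.02,0,0,0],[0.087,0.02,0,0,0],[0.087,0,0,0,0],[0.087,0,0,0,0],[0.087,0,0,0,0],[0.087,0,0,0,0]]
  ]
}}

```text
time_s: 2.9
eef_pos: [0.5571, -0.09, 0.3429]
orientation: [1.0, 0.004, -0.0, 0.0]
force: [0.1, -0.1, 0.4]
gripper_width: 0.987
finger_force: 0.0
```

```bash
python3 - <<'E'
from h import *
go()
p=env.snapshot("wrist");crop(p,0,0,560,420,1.42,"pics/w1.png")
print((-p["R"].T@p["t"]).round(3),p["R"].round(2).tolist(),p["intrinsics"].round(1).tolist())
E
```

```text
t 2.9 tcp [ 0.5571 -0.09    0.3429] phi 0.44 q7 -1.58 F [ 0.09 -0.13  0.42] M [ 0.024  0.03  -0.016] w 86.7 ff 0.0
[ 0.629 -0.089  0.504] [[0.01, -1.0, -0.0], [-0.96, -0.01, 0.27], [-0.27, -0.0, -0.96]] [[302.1, 0.0, 278.8], [0.0, 302.1, 211.3], [0.0, 0.0, 1.0]]
```

View pics/w1.png

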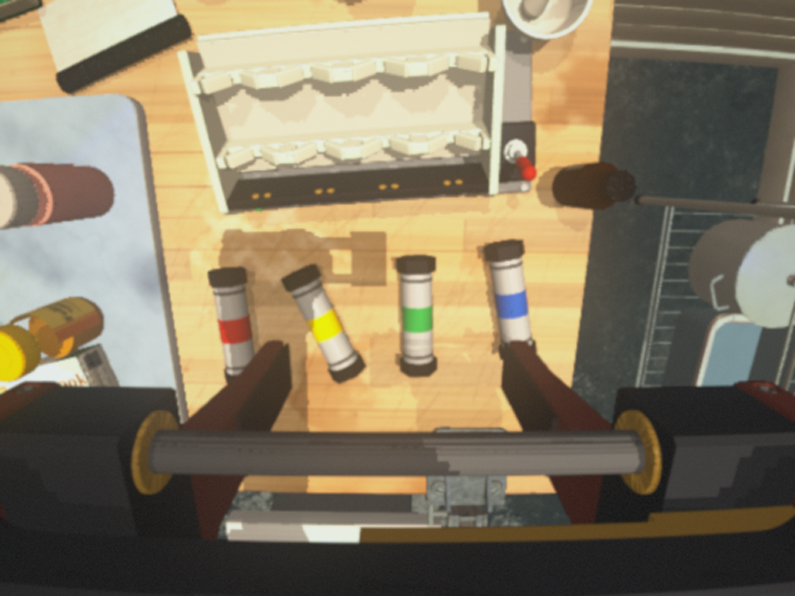

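The wrist picture shows the rack square-on: contact pairs at (261,196), (325,191), (389,187), (454,182), lever ball at (528,172). Mills: red (235,330), yellow (326,326), green (417,319), blue (512,305). I'll refine with the contacts and bands.

```bash
python3 - <<'E'
from h import *
np.set_printoptions(precision=3,suppress=True)
w=env.snapshot("wrist");b=env.snapshot("side")
U=np.array([[261,196],[325,191],[389,187],[454,182]])/1.42
for z in(.055,.065,.075):print(z,onz(w,U,z).tolist())
# orange blobs in both
for n,p,box in(("wrist",w,(150,110,350,150)),("side",b,(285,190,340,280))):
    x0,y0,x1,y1=box;c=p["color"][y0:y1,x0:x1].astype(int);m=((c[...,0]-c[...,2]>35)&(c.sum(2)<420)&(c[...,0]>60)).astype(np.uint8)
    k,l,st,ce=cv2.connectedComponentsWithStats(m)
    print(n,[(np.round(ce[i]+[x0,y0],1).tolist(),int(st[i,4])) for i in range(1,k) if st[i,4]<40])
E0=np.array([[[226,270],[236,377]],[[298,270],[350,378]],[[415,258],[418,374]],[[503,243],[520,352]]])/1.42
for e,c in zip(E0,"rygb"):
    X=onz(w,e,.03);d=X[0]-X[1];print(c,X.mean(0),np.linalg.norm(d),"yaw",np.degrees(np.arctan2(d[1],d[0])))
B=np.array([[235,331],[326,326],[417,319],[512,305]])/1.42
print("bands",onz(w,B,.036));print("tip",onz(w,np.array([[528,173]])/1.42,.09))
crop(b,280,170,350,285,5.2,"pics/st.png")
E
```

```text
0.055 [[0.6145362081342657, 0.04902170838641401, 0.05499999999999999], [0.6196285784363789, -0.017178307017455555, 0.05499999999999999], [0.6239629313196611, -0.08248200409082745, 0.05499999999999999], [0.6295696114282399, -0.14843134726242296, 0.05499999999999999]]
0.065 [[0.614852186167193, 0.04593889679462451, 0.065], [0.6198312056165517, -0.01878757529773993, 0.065], [0.6240690803243848, -0.08263768017098978, 0.065], [0.629550961580224, -0.1471190597335771, 0.065]]
0.075 [[0.6151681642001202, 0.042856085202835015, 0.07500000000000001], [0.6200338327967245, -0.02039684357802432, 0.07500000000000001], [0.6241752293291085, -0.08279335625115213, 0.07500000000000001], [0.6295323117322082, -0.1458067722047313, 0.07500000000000001]]
wrist [([281.0, 110.5], 6), ([293.0, 110.0], 3), ([235.0, 112.0], 1), ([240.5, 113.7], 12), ([250.0, 113.0], 1), ([252.0, 113.0], 1), ([175.0, 115.0], 1), ([177.0, 114.0], 1), ([197.0, 117.0], 3), ([202.6, 116.4], 7), ([314.2, 128.4], 31), ([322.9, 127.9], 32), ([269.0, 131.2], 31), ([277.6, 130.8], 31), ([223.9, 134.5], 30), ([232.3, 134.1], 28), ([187.9, 1
[... 875 characters left out ...]
, 14), ([326.7, 250.0], 3), ([314.0, 253.0], 1), ([328.0, 253.0], 1), ([329.0, 255.0], 1), ([331.3, 259.0], 3), ([327.0, 260.0], 1), ([328.5, 263.5], 4), ([336.1, 265.0], 7), ([335.7, 268.0], 3), ([324.0, 273.5], 2), ([332.5, 277.0], 2), ([336.0, 277.0], 1), ([331.0, 279.0], 1), ([334.0, 279.0], 1)]
r [0.465 0.103 0.03 ] 0.13278771756184368 yaw -0.41182690250794474
y [ 0.466 -0.008  0.03 ] 0.14400094662657542 yaw 22.899129831136467
g [ 0.476 -0.115  0.03 ] 0.14141884101308402 yaw 2.62481512697542
b [ 0.5   -0.224  0.03 ] 0.1333296029522085 yaw 13.080138782265927
bands [[ 0.461  0.097  0.036]
 [ 0.468 -0.01   0.036]
 [ 0.477 -0.115  0.036]
 [ 0.495 -0.223  0.036]]
tip [[ 0.639 -0.213  0.09 ]]
```

```bash
python3 - <<'E'
from h import *
np.set_printoptions(precision=4,suppress=True)
w=env.snapshot("wrist");b=env.snapshot("side")
W=[[183.8,137.7],[228.1,134.3],[273.3,131],[318.55,128.15]]
print(tri(w,W,b,[[308.7,222],[315.9,235],[322,249],[328.6,263.5]]))
for z in (.06,.066):print(onz(w,W,z))
E
```

```text
[[ 0.6271  0.0549  0.0152  0.0287]
 [ 0.6298 -0.0162  0.0302  0.0218]
 [ 0.6305 -0.0834  0.0449  0.0116]
 [ 0.631  -0.1464  0.0611  0.0024]]
[[ 0.6154  0.0475  0.06  ]
 [ 0.6203 -0.0169  0.06  ]
 [ 0.6252 -0.0817  0.06  ]
 [ 0.6298 -0.1461  0.06  ]]
[[ 0.6156  0.0456  0.066 ]
 [ 0.6204 -0.0179  0.066 ]
 [ 0.6253 -0.0818  0.066 ]
 [ 0.6298 -0.1454  0.066 ]]
```

View pics/st.png

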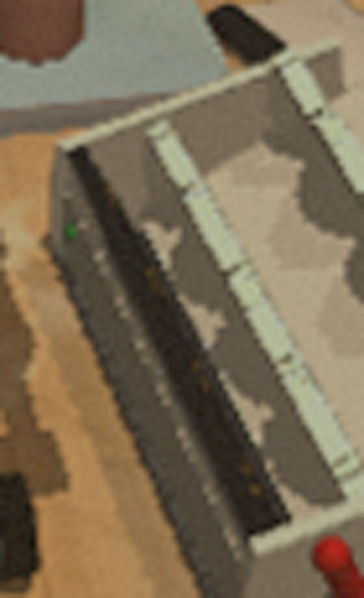

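>>> {"fn": "apply_moves", "kwargs": {
  "steps": [
    [[0.087,-0.02,0.0065,0.02,-0.038],[0.087,-0.02,0.0065,0.025,0],[0.087,-0.02,0.0065,0.03,0],[0.087,-0.019,0.0065,0.03,0],[0.087,0,0,0.035,0],[0.087,0,0,0.035,0],[0.087,0,0,0.025,0],[0.087,0,0,0.02,0],[0.087,0,0,0,0],[0.087,0,0,0,0]]
  ]
}}

```text
time_s: 3.98
eef_pos: [0.4794, -0.1187, 0.1225]
orientation: [1.0, 0.023, -0.001, -0.0]
force: [0.6, 0.2, 0.2]
gripper_width: 0.991
finger_force: 0.0
```

```bash
cat >> h.py <<'E'
HUE={"r":[(0,8),(172,180)],"y":[(22,34)],"g":[(45,85)],"b":[(100,125)]}
def band(p,c,z=.036,minA=60):
    "centroid of the largest blob of band colour and its world point at height z"
    h=cv2.cvtColor(p["color"],cv2.COLOR_RGB2HSV);m=0
    for a,b in HUE[c]: m=m|cv2.inRange(h,(a,150,50),(b,255,255))
    k,l,st,ce=cv2.connectedComponentsWithStats(m); i=1+np.argsort(-st[1:,4])[:2]
    return [(ce[j].round(1).tolist(),int(st[j,4]),st[j,:4].tolist(),onz(p,[ce[j]],z)[0].round(4).tolist()) for j in i]
E
python3 - <<'E'
from h import *
go();p=env.snapshot("wrist");print(band(p,"g"))
crop(p,0,0,560,420,1.42,"pics/w2.png")
E
```

```text
t 3.98 tcp [ 0.4794 -0.1187  0.1225] phi 2.63 q7 -1.53 F [0.61 0.21 0.21] M [0.066 0.033 0.011] w 87.0 ff 0.0
[([271.3, 228.8], 13, [269, 226, 5, 7], [0.4664, -0.1126, 0.036]), ([276.0, 225.0], 5, [274, 224, 5, 3], [0.4701, -0.1165, 0.036])]
```

View pics/w2.png

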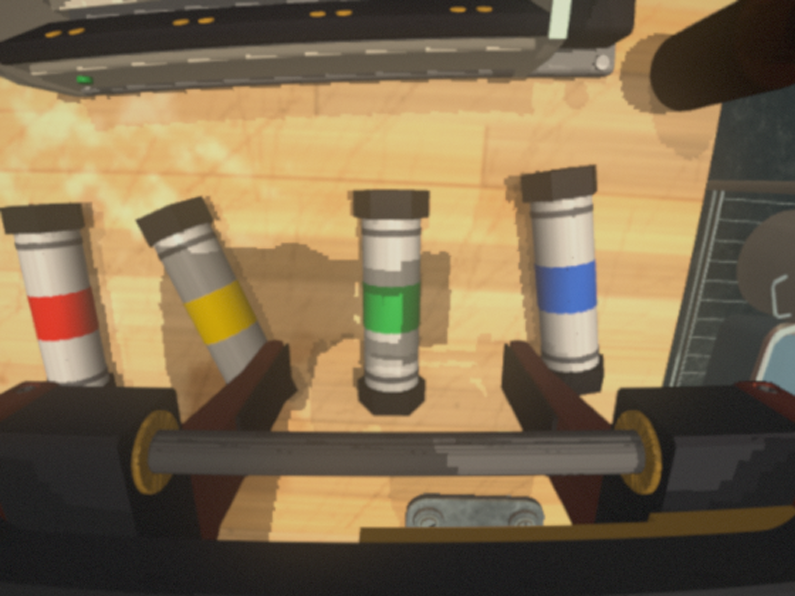

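Green band is at (391,308), its collars at rows 192–410; the fingers straddle it evenly. Red (65,316), yellow (222,312) and blue (567,288) are also in view.

```bash
python3 - <<'E'
from h import *
np.set_printoptions(precision=4,suppress=True)
p=env.snapshot("wrist");f=1.42
for c,uv in dict(r=[65,316],y=[222,312],g=[391,308],b=[567,288]).items():print(c,onz(p,np.array([uv])/f,.037))
X=onz(p,np.array([[391,192],[391,412]])/f,[.04,.02]);print("g ends",X,X.mean(0))
for c,e in dict(r=[[45,218],[80,376]],y=[[180,222],[240,370]],b=[[560,182],[575,375]]).items():
    X=onz(p,np.array(e)/f,.037);d=X[0]-X[1];print(c,X.mean(0),"yaw",np.degrees(np.arctan2(d[1],d[0])))
go()
print("tcp px",proj(p,[.4794,-.1187,.1225])*f)
E
```

```text
r [[0.4634 0.089  0.037 ]]
y [[ 0.4711 -0.0129  0.037 ]]
g [[ 0.4785 -0.1158  0.037 ]]
b [[ 0.4958 -0.2207  0.037 ]]
g ends [[ 0.5464 -0.1129  0.04  ]
 [ 0.3983 -0.1191  0.02  ]] [ 0.4724 -0.116   0.03  ]
r [0.4734 0.089  0.037 ] yaw 3.7030978934098537
y [ 0.4788 -0.0066  0.037 ] yaw 18.56277299616129
b [ 0.4981 -0.2213  0.037 ] yaw 13.015652772994983
t 4.08 tcp [ 0.4807 -0.1189  0.1241] phi 2.62 q7 -1.53 F [0.09 0.62 0.07] M [ 0.035 -0.005  0.04 ] w 87.0 ff 0.0
tcp px [[395.7694 365.2051]]
```

>>> {"fn": "apply_moves", "kwargs": {
  "steps": [
    [[0.087,-0.002,-0.003,0.03,0],[0.087,0,0,0.03,0],[0.087,0,0,0.03,0],[0.087,0,0,0.018,0],[0.087,0,0,0.01,0],[0.087,0,0,0,0],[0.03,0,0,0,0],[0.03,0,0,0,0],[0.03,0,0,0,0],[0.03,0,0,0,0]]
  ],
  "squeeze": 50
}}

```text
time_s: 4.92
eef_pos: [0.4786, -0.1162, 0.0059]
orientation: [1.0, 0.023, 0.001, 0.0]
force: [0.4, -0.0, -0.6]
gripper_width: 0.726
finger_force: 0.0
```

>>> {"fn": "apply_moves", "kwargs": {
  "steps": [
    [[0.03,0,0,0,0],[0.03,0,0,0,0],[0.03,0,0,-0.01,0],[0.03,0,0,-0.02,0],[0.03,0,0,-0.03,0],[0.03,0,0,-0.03,0],[0.03,0,0,-0.03,0],[0.03,0,0,0,0],[0.03,0,0,0,0],[0.03,0,0,0,0]]
  ]
}}

```text
time_s: 5.75
eef_pos: [0.4774, -0.116, 0.1248]
orientation: [1.0, 0.023, 0.0, 0.0]
force: [0.4, -0.5, -0.4]
gripper_width: 0.34
finger_force: 0.0
```

```bash
python3 - <<'E'
from h import *
go();p=env.snapshot("wrist")
crop(p,60,60,460,360,1.5,"pics/w3.png");go()
E
```

```text
t 5.75 tcp [ 0.4774 -0.116   0.1248] phi 2.61 q7 -1.54 F [ 0.43 -0.52 -0.42] M [ 0.085  0.016 -0.006] w 29.8 ff 0.0
t 5.8 tcp [ 0.477  -0.1158  0.1241] phi 2.62 q7 -1.54 F [-0.63 -0.72 -0.26] M [ 0.022 -0.021 -0.046] w 30.1 ff 0.0
```

View pics/w3.png

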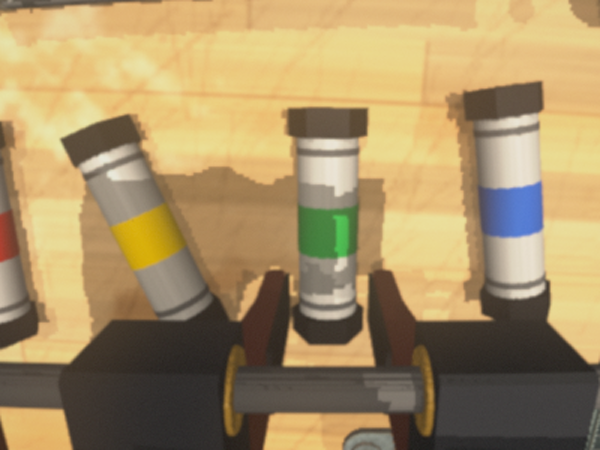

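The fingers close slowly and the grasp was missed; the mill has not moved. Repeat from a smaller opening with more time to close.

>>> {"fn": "apply_moves", "kwargs": {
  "steps": [
    [[0.06,0.0015,0,0,0],[0.06,0,0,0,0],[0.06,0,0,0.02,0],[0.06,0,0,0.02,0],[0.06,0,0,0.02,0],[0.06,0,0,0.02,0],[0.06,0,0,0.02,0],[0.06,0,0,0.018,0],[0.03,0,0,0,0],[0.03,0,0,0,0]]
  ]
}}

```text
time_s: 6.63
eef_pos: [0.4781, -0.1153, 0.0056]
orientation: [1.0, 0.023, -0.002, -0.0]
force: [1.2, -0.6, 0.9]
gripper_width: 0.569
finger_force: 0.0
```

>>> {"fn": "apply_moves", "kwargs": {
  "steps": [
    [[0.03,0,0,0,0],[0.03,0,0,0,0],[0.03,0,0,0,0],[0.03,0,0,0,0],[0.03,0,0,0,0],[0.03,0,0,0,0],[0.03,0,0,0,0],[0.03,0,0,0,0],[0.03,0,0,0,0],[0.03,0,0,0,0]]
  ]
}}

```text
time_s: 7.47
eef_pos: [0.4799, -0.1158, 0.0076]
orientation: [1.0, 0.023, 0.001, 0.0]
force: [-1.6, 0.8, 6.0]
gripper_width: 0.399
finger_force: 50.0
```

```bash
python3 - <<'E'
from h import *
go((.48,-.1,.13,4.2))
E
```

```text
t 7.47 tcp [ 0.4799 -0.1158  0.0076] phi 2.62 q7 -1.64 F [-1.57  0.8   5.99] M [0.242 0.189 0.006] w 35.1 ff 50.0
 to (0.48, -0.1, 0.13, 4.2) shift [ 0.0008 -0.0158 -0.1224] then turn -0.027
```

>>> {"fn": "apply_moves", "kwargs": {
  "steps": [
    [[0.03,0,0,-0.01,0],[0.03,0,0,-0.02,0],[0.03,0,0,-0.025,0],[0.03,0,0,-0.025,0],[0.03,0,0,-0.02,0],[0.03,0,0,-0.01,0],[0.03,0,0,0,0],[0.03,0,0,0,0],[0.03,0,0,0,0],[0.03,0,0,0,0]]
  ]
}}

```text
time_s: 8.3
eef_pos: [0.4781, -0.1157, 0.1152]
orientation: [1.0, 0.023, -0.001, -0.0]
force: [-0.0, -0.5, -4.5]
gripper_width: 0.398
finger_force: 50.0
```

```bash
python3 - <<'E'
from h import *
go()
for i in range(4):
    p=env.snapshot("wrist");s=env.sense();print(s["force"].round(2),s["moment"].round(3))
crop(p,60,60,460,360,1.5,"pics/w4.png")
E
```

```text
t 8.3 tcp [ 0.4781 -0.1157  0.1152] phi 2.63 q7 -1.55 F [-0.04 -0.49 -4.46] M [ 0.013 -0.032  0.033] w 35.0 ff 50.0
[-0.46 -0.12 -4.49] [ 0.031 -0.054  0.015]
[-0.3   0.29 -4.31] [ 0.002 -0.039  0.068]
[-0.82 -0.55 -5.  ] [ 0.055 -0.034  0.031]
[-0.28  0.27 -5.05] [-0.031 -0.059 -0.009]
```

View pics/w4.png

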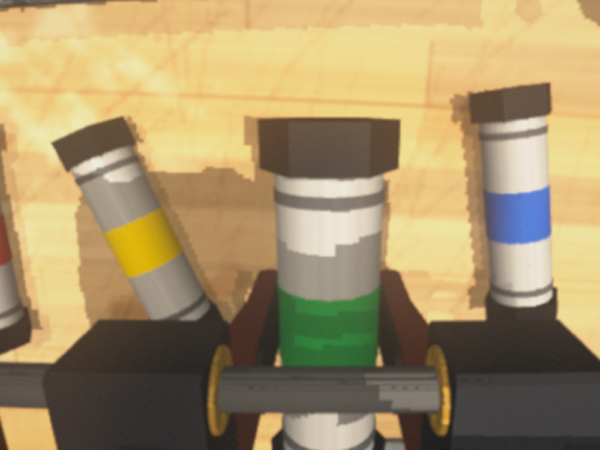

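Green is held level and centred; the band starts at row 293 of the crop and the far collar edge is at row 120. The moment is small, so I'll average more readings and check the grip offset.

```bash
cat >> h.py <<'E'
def weigh(n=12):
    R=[]
    for i in range(n):
        p=env.snapshot("wrist");s=env.sense();R.append([*s["force"],*s["moment"]])
    R=np.array(R);print("F/M mean",R.mean(0).round(3),"se",(R.std(0)/n**.5).round(3));return p
E
python3 - <<'E'
from h import *
p=weigh()
print(onz(p,[[280,140]],.1476),onz(p,[[280,60+293/1.5]],.1456),onz(p,[[280,60+175/1.5]],.1456));go()
go((.70,-.076,.2,4.2))
E
```

```text
F/M mean [-1.970e-01 -1.330e-01 -4.973e+00  1.200e-02 -4.900e-02 -2.000e-03] se [0.083 0.141 0.151 0.008 0.009 0.007]
[[ 0.54598206 -0.11317564  0.1476    ]] [[ 0.49265372 -0.11571633  0.1456    ]] [[ 0.53010966 -0.11393563  0.1456    ]]
t 9.1 tcp [ 0.4792 -0.1159  0.1167] phi 2.62 q7 -1.55 F [-0.19 -0.27 -5.34] M [ 0.056 -0.044  0.009] w 35.2 ff 50.0
t 9.1 tcp [ 0.4792 -0.1159  0.1167] phi 2.62 q7 -1.55 F [-0.19 -0.27 -5.34] M [ 0.056 -0.044  0.009] w 35.2 ff 50.0
 to (0.7, -0.076, 0.2, 4.2) shift [ 0.2224 -0.0297 -0.0833] then turn -0.027
```

Green's heavy end points toward the robot, so no flip is needed. Carry it to groove 3.

>>> {"fn": "apply_moves", "kwargs": {
  "steps": [
    [[0.03,0,0,-0.028,0],[0.03,0,0,-0.028,0],[0.03,0,0,-0.028,0],[0.03,0.031,-0.0042,0,0],[0.03,0.031,-0.0042,0,0],[0.03,0.031,-0.0042,0,0],[0.03,0.031,-0.0042,0,0],[0.03,0.031,-0.0042,0,0],[0.03,0.031,-0.0042,0,0],[0.03,0.031,-0.0042,0,0]]
  ]
}}

```text
time_s: 9.93
eef_pos: [0.6958, -0.0764, 0.2001]
orientation: [1.0, 0.023, -0.0, 0.0]
force: [0.0, -0.6, -3.9]
gripper_width: 0.399
finger_force: 50.0
```

>>> {"fn": "apply_moves", "kwargs": {
  "steps": [
    [[0.03,0,0,0,-0.027],[0.03,0,0,0,0],[0.03,0,0,0.02,0],[0.03,0,0,0.02,0],[0.03,0,0,0.02,0],[0.03,0,0,0,0],[0.03,0,0,0,0],[0.03,0,0,0,0],[0.03,0,0,0,0],[0.03,0,0,0,0]]
  ]
}}

```text
time_s: 10.77
eef_pos: [0.6954, -0.0766, 0.1425]
orientation: [0.999, 0.036, 0.001, 0.0]
force: [0.2, 0.4, -4.9]
gripper_width: 0.397
finger_force: 50.0
```

```bash
python3 - <<'E'
from h import *
go((.697,-.076,.089,4.2))
E
```

```text
t 10.77 tcp [ 0.6954 -0.0766  0.1425] phi 4.16 q7 -1.64 F [ 0.19  0.44 -4.89] M [ 0.068 -0.059  0.025] w 34.9 ff 50.0
 to (0.697, -0.076, 0.089, 4.2) shift [ 0.0017 -0.0005  0.0535] then turn -0.001
```

>>> {"fn": "apply_moves", "kwargs": {
  "steps": [
    [[0.03,0.0015,0,0.01,0],[0.03,0,0,0.01,0],[0.03,0,0,0.01,0],[0.03,0,0,0.004,0],[0.03,0,0,0.004,0],[0.03,0,0,0.004,0],[0.03,0,0,0.004,0],[0.03,0,0,0.004,0],[0.03,0,0,0.003,0],[0.03,0,0,0,0]]
  ],
  "squeeze": 10
}}

```text
time_s: 11.6
eef_pos: [0.6982, -0.0766, 0.0904]
orientation: [0.999, 0.036, 0.003, 0.0]
force: [-1.2, -1.0, 7.1]
gripper_width: 0.408
finger_force: 10.0
```

```bash
python3 - <<'E'
from h import *
p=env.snapshot("wrist");q=env.snapshot("side")
i=cv2.resize(p["color"][40:300,110:410,::-1],(460,400),interpolation=cv2.INTER_CUBIC)
j=cv2.resize(q["color"][165:305,270:390,::-1],(340,400),interpolation=cv2.INTER_CUBIC)
cv2.imwrite("pics/c1.png",np.hstack([i,j]));go((.687,-.077,.0836,4.2))
E
```

```text
t 11.7 tcp [ 0.6982 -0.0766  0.0904] phi 4.16 q7 -1.65 F [-1.02 -0.51  7.44] M [-0.188  0.2   -0.023] w 35.6 ff 10.0
 to (0.687, -0.077, 0.0836, 4.2) shift [-0.0112 -0.0004  0.0068] then turn -0.001
```

View pics/c1.png

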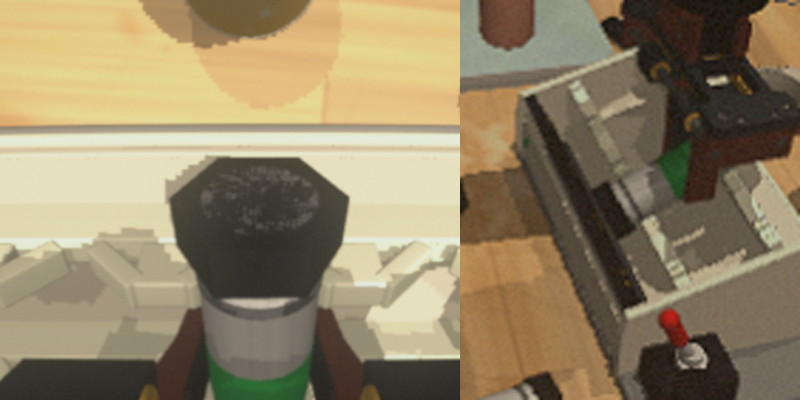

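The mill pivoted to the groove slope and sits in the saddles, its lower end just above the strip. Slide it down the groove to the strip, then release.

>>> {"fn": "apply_moves", "kwargs": {
  "steps": [
    [[0.03,-0.003,0,0.0016,0],[0.03,-0.003,0,0.0016,0],[0.03,-0.003,0,0.0016,0],[0.03,-0.003,0,0.0016,0],[0.03,-0.003,0,0.0016,0],[0.03,0,0,0,0],[0.045,0,0,0,0],[0.045,0,0,0,0],[0.045,0,0,0,0],[0.045,0,0,0,0]]
  ]
}}

```text
time_s: 12.53
eef_pos: [0.6808, -0.0774, 0.0794]
orientation: [0.999, 0.036, -0.0, -0.0]
force: [-0.3, 0.9, -0.4]
gripper_width: 0.509
finger_force: 0.0
```

```bash
python3 - <<'E'
from h import *
p=env.snapshot("wrist");q=env.snapshot("side")
i=cv2.resize(p["color"][40:300,110:410,::-1],(460,400),interpolation=cv2.INTER_CUBIC)
j=cv2.resize(q["color"][165:305,270:390,::-1],(340,400),interpolation=cv2.INTER_CUBIC)
cv2.imwrite("pics/c2.png",np.hstack([i,j]));go()
E
```

```text
t 12.63 tcp [ 0.6808 -0.0774  0.0792] phi 4.17 q7 -1.66 F [0.38 0.05 0.01] M [ 0.031  0.002 -0.062] w 45.2 ff 0.0
```

>>> {"fn": "apply_moves", "kwargs": {
  "steps": [
    [[0.045,0,0,-0.02,0],[0.045,0,0,-0.03,0],[0.045,0,0,-0.035,0],[0.045,0,0,-0.035,0],[0.045,-0.02,0,-0.035,0],[0.06,-0.035,0,0,0],[0.06,-0.035,0,0,0],[0.06,-0.03,0,0,0],[0.06,-0.02,0,0,0],[0.06,0,0,0,0]]
  ]
}}

```text
time_s: 13.47
eef_pos: [0.5379, -0.0885, 0.235]
orientation: [0.999, 0.036, -0.001, 0.001]
force: [-0.1, 0.0, 0.5]
gripper_width: 0.686
finger_force: 0.0
```

```bash
python3 - <<'E'
from h import *
p=env.snapshot("wrist");crop(p,0,0,560,420,1.42,"pics/w5.png");go()
h=cv2.cvtColor(p["color"],cv2.COLOR_RGB2HSV)
for c in "rygb":print(c,band(p,c))
E
```

```text
t 13.52 tcp [ 0.5401 -0.0883  0.2352] phi 4.12 q7 -1.55 F [ 0.8   0.45 -0.33] M [-0.015 -0.007 -0.018] w 59.7 ff 0.0
r [([131.1, 237.3], 536, [117, 226, 29, 23], [0.4615, 0.0964, 0.036]), ([411.2, 104.3], 274, [402, 93, 19, 23], [0.6478, -0.2329, 0.036])]
y [([212.2, 235.4], 409, [197, 223, 31, 27], [0.4721, -0.0086, 0.036]), ([409.3, 326.8], 30, [408, 320, 4, 13], [0.3536, -0.2873, 0.036])]
g []
b [([386.3, 237.6], 9, [384, 236, 5, 4], [0.4849, -0.2303, 0.036])]
```

View pics/w5.png

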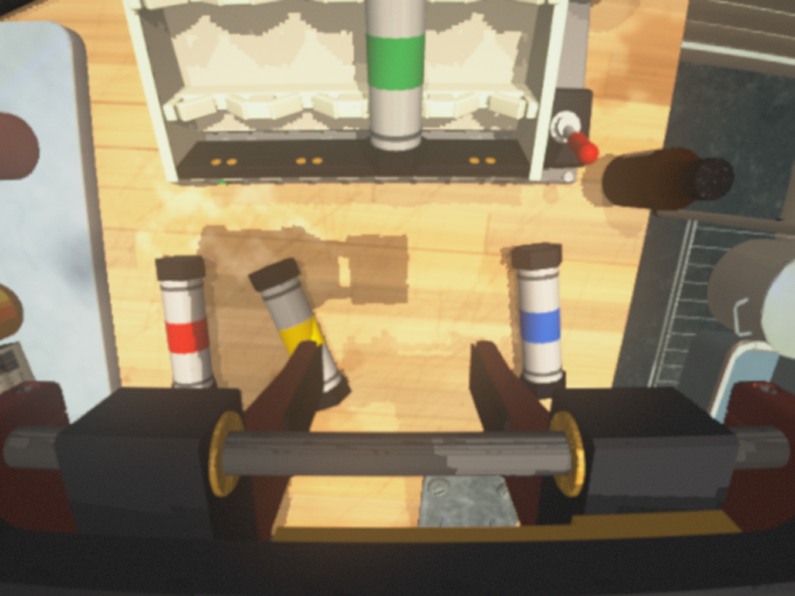

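Green sits in groove 3 against the strip, with grooves 1, 2 and 4 empty. Blue's band is at (540,326), its collars from (537,250) to (545,388).

```bash
sed -i 's/(a,150,50)/(a,100,50)/' h.py; python3 - <<'E'
from h import *
np.set_printoptions(precision=4,suppress=True)
p=env.snapshot("wrist");print(band(p,"b")[0],band(p,"g")[:1])
X=onz(p,np.array([[537,256],[545,378]])/1.42,.038);d=X[0]-X[1];print(X,np.degrees(np.arctan2(d[1],d[0])))
go((.496,-.222,.12,10))
E
```

```text
([382.0, 232.1], 439, [371, 221, 23, 22], [0.4944, -0.2232, 0.036]) [([278.5, 46.9], 1306, [259, 28, 40, 38], [0.6981, -0.0765, 0.036])]
[[ 0.5601 -0.2069  0.038 ]
 [ 0.4484 -0.2327  0.038 ]] 13.00111543260336
t 13.57 tcp [ 0.5414 -0.088   0.2351] phi 4.14 q7 -1.55 F [-0.48 -0.08  0.  ] M [-0.005 -0.047 -0.014] w 59.6 ff 0.0
 to (0.496, -0.222, 0.12, 10) shift [-0.0549  0.1304  0.1151] then turn -0.102
```

>>> {"fn": "apply_moves", "kwargs": {
  "steps": [
    [[0.06,-0.0111,0.0262,0.012,0],[0.06,-0.0111,0.0262,0.012,0],[0.06,-0.0111,0.0262,0.012,0],[0.06,-0.0111,0.0262,0.012,0],[0.06,-0.0111,0.0262,0.012,0],[0.06,0,0,0.03,-0.068],[0.06,0,0,0.03,-0.069],[0.06,0,0,0,0],[0.06,0,0,0,0],[0.06,0,0,0,0]]
  ]
}}

```text
time_s: 14.4
eef_pos: [0.4971, -0.222, 0.1156]
orientation: [0.995, 0.104, 0.001, -0.0]
force: [-0.7, -0.0, 0.0]
gripper_width: 0.685
finger_force: 0.0
```

```bash
python3 - <<'E'
from h import *
p=env.snapshot("wrist");print(band(p,"b",.037)[0]);go((.495,-.2225,.006,12))
E
```

```text
([280.1, 221.1], 671, [265, 206, 28, 31], [0.4945, -0.2234, 0.037])
t 14.45 tcp [ 0.4974 -0.2222  0.1162] phi 11.97 q7 -1.2 F [ 0.68 -0.71  0.5 ] M [ 0.014 -0.03  -0.013] w 60.1 ff 0.0
 to (0.495, -0.2225, 0.006, 12) shift [-0.0024 -0.0002  0.1102] then turn -0.0
```

>>> {"fn": "apply_moves", "kwargs": {
  "steps": [
    [[0.06,-0.004,0.0005,0.02,0],[0.06,0,0,0.03,0],[0.06,0,0,0.03,0],[0.06,0,0,0.02,0],[0.06,0,0,0.01,0],[0.03,0,0,0,0],[0.03,0,0,0,0],[0.03,0,0,0,0],[0.03,0,0,0,0],[0.03,0,0,0,0]]
  ],
  "squeeze": 50
}}

```text
time_s: 15.28
eef_pos: [0.4934, -0.2248, 0.0065]
orientation: [0.995, 0.104, 0.002, 0.001]
force: [0.8, -1.5, 6.1]
gripper_width: 0.401
finger_force: 50.0
```

>>> {"fn": "apply_moves", "kwargs": {
  "steps": [
    [[0.03,0,0,0,0],[0.03,0,0,0,0],[0.03,0,0,0,0],[0.03,0,0,0,0],[0.03,0,0,0,0],[0.03,0,0,0,0],[0.03,0,0,-0.01,0],[0.03,0,0,-0.02,0],[0.03,0,0,-0.03,0],[0.03,0,0,-0.03,0]]
  ]
}}

```text
time_s: 16.12
eef_pos: [0.4903, -0.2228, 0.0953]
orientation: [0.994, 0.105, -0.001, -0.001]
force: [1.2, -0.7, -3.9]
gripper_width: 0.401
finger_force: 50.0
```

>>> {"fn": "apply_moves", "kwargs": {
  "steps": [
    [[0.03,0,0,-0.03,0],[0.03,0,0,-0.03,0],[0.03,0,0,-0.03,0],[0.03,0,0,-0.02,0],[0.03,0,0,0,0],[0.03,0,0,0,0],[0.03,0,0,0,0],[0.03,0,0,0,0],[0.03,0,0,0,0],[0.03,0,0,0,0]]
  ]
}}

```text
time_s: 16.95
eef_pos: [0.4912, -0.2234, 0.2033]
orientation: [0.994, 0.105, -0.001, -0.001]
force: [0.4, 0.3, -4.6]
gripper_width: 0.402
finger_force: 50.0
```

```bash
cat >> h.py <<'E'
def grip(p,c):
    "grip offset: tool-x of band's far edge and of the band centre column, at the tube's top 31 mm above the TCP"
    s,phi=state();u,A,(x,y,w,h),_=band(p,c)[0];t=s["eef_pos"]
    X=onz(p,[[x+w/2,y]],t[2]+.0304)[0]-t;print("band far edge tool x",round(X[0]*np.cos(phi)+X[1]*np.sin(phi),4),"box",(x,y,w,h),"A",A)
E
python3 - <<'E'
from h import *
p=weigh(8);grip(p,"b");go((.7,-.14,.2,4.2),(.7,-.14,.2,184.2))
E
```

```text
F/M mean [-0.154  0.064 -4.686 -0.011  0.095 -0.01 ] se [0.106 0.204 0.138 0.012 0.007 0.008]
band far edge tool x 0.0184 box (247, 247, 65, 57) A 3254
t 17.35 tcp [ 0.4919 -0.2237  0.2046] phi 12.02 q7 -1.15 F [-0.47  0.55 -4.76] M [-0.062  0.1    0.01 ] w 35.1 ff 50.0
 to (0.7, -0.14, 0.2, 4.2) shift [ 0.221  -0.0385  0.0046] then turn 0.136
 to (0.7, -0.14, 0.2, 184.2) shift [ 0.  0. -0.] then turn -3.142
```

Blue's heavy end points away, so it needs a half turn.

>>> {"fn": "apply_moves", "kwargs": {
  "steps": [
    [[0.03,0,0,0,-0.06],[0.03,0,0,0,-0.12],[0.03,0,0,0,-0.12],[0.03,0,0,0,-0.12],[0.03,0,0,0,-0.12],[0.03,0,0,0,-0.12],[0.03,0,0,0,-0.12],[0.03,0,0,0,-0.12],[0.03,0,0,0,-0.12],[0.03,0,0,0,-0.12]]
  ]
}}

```text
time_s: 18.18
eef_pos: [0.4919, -0.2238, 0.2048]
orientation: [0.779, 0.627, 0.0, 0.0]
force: [-0.1, -0.6, -4.1]
gripper_width: 0.402
finger_force: 50.0
```

>>> {"fn": "apply_moves", "kwargs": {
  "steps": [
    [[0.03,0,0,0,-0.12],[0.03,0,0,0,-0.12],[0.03,0,0,0,-0.12],[0.03,0,0,0,-0.12],[0.03,0,0,0,-0.12],[0.03,0,0,0,-0.12],[0.03,0,0,0,-0.12],[0.03,0,0,0,-0.12],[0.03,0,0,0,-0.12],[0.03,0,0,0,-0.12]]
  ]
}}

```text
time_s: 19.02
eef_pos: [0.4919, -0.224, 0.2048]
orientation: [0.289, 0.957, -0.0, 0.0]
force: [-0.7, -0.5, -4.3]
gripper_width: 0.401
finger_force: 50.0
```

>>> {"fn": "apply_moves", "kwargs": {
  "steps": [
    [[0.03,0,0,0,-0.12],[0.03,0,0,0,-0.12],[0.03,0,0,0,-0.12],[0.03,0,0,0,-0.12],[0.03,0,0,0,-0.12],[0.03,0,0,0,-0.06],[0.03,0,0,0,0],[0.03,0,0,0,0],[0.03,0,0,0,0],[0.03,0,0,0,0]]
  ]
}}

```text
time_s: 19.85
eef_pos: [0.4919, -0.2237, 0.2047]
orientation: [-0.033, 0.999, -0.0, 0.0]
force: [0.2, -0.9, -3.9]
gripper_width: 0.399
finger_force: 50.0
```

```bash
python3 - <<'E'
from h import *
p=weigh(3);grip(p,"b");go((.7,-.14,.19,184.2))
E
```

```text
F/M mean [-0.05  -0.157 -4.47   0.07  -0.218  0.021] se [0.077 0.105 0.191 0.01  0.007 0.014]
band far edge tool x 0.0192 box (246, 249, 66, 55) A 3191
t 20.0 tcp [ 0.4919 -0.2237  0.2047] phi -176.13 q7 1.59 F [-0.09 -0.23 -4.93] M [ 0.06  -0.201  0.009] w 35.1 ff 50.0
 to (0.7, -0.14, 0.19, 184.2) shift [-0.2133  0.0694  0.0147] then turn -0.006
```

>>> {"fn": "apply_moves", "kwargs": {
  "steps": [
    [[0.03,-0.0305,0.0099,0,0],[0.03,-0.0305,0.0099,0,0],[0.03,-0.0305,0.0099,0,0],[0.03,-0.0305,0.0099,0,0],[0.03,-0.0305,0.0099,0,0],[0.03,-0.0305,0.0099,0,0],[0.03,-0.0305,0.0099,0,0],[0.03,0,0,0.02,0],[0.03,0,0,0.02,0],[0.03,0,0,0.02,0]]
  ]
}}

```text
time_s: 20.83
eef_pos: [0.7007, -0.1389, 0.1434]
orientation: [-0.034, 0.999, 0.0, -0.0]
force: [-0.4, -0.3, -5.2]
gripper_width: 0.401
finger_force: 50.0
```

```bash
python3 - <<'E'
from h import *
go((.702,-.1405,.091,184.2))
E
```

```text
t 20.83 tcp [ 0.7007 -0.1389  0.1434] phi -176.05 q7 1.36 F [-0.35 -0.33 -5.18] M [ 0.052 -0.222 -0.04 ] w 35.2 ff 50.0
 to (0.702, -0.1405, 0.091, 184.2) shift [-0.0012 -0.0017  0.0524] then turn -0.004
```

>>> {"fn": "apply_moves", "kwargs": {
  "steps": [
    [[0.03,-0.001,-0.0015,0.01,0],[0.03,0,0,0.01,0],[0.03,0,0,0.01,0],[0.03,0,0,0.004,0],[0.03,0,0,0.004,0],[0.03,0,0,0.004,0],[0.03,0,0,0.004,0],[0.03,0,0,0.004,0],[0.03,0,0,0.003,0],[0.03,0,0,0,0]]
  ],
  "squeeze": 20
}}

```text
time_s: 21.67
eef_pos: [0.7012, -0.1407, 0.0913]
orientation: [-0.034, 0.999, 0.0, 0.0]
force: [-1.3, 2.7, -3.3]
gripper_width: 0.404
finger_force: 20.0
```

>>> {"fn": "apply_moves", "kwargs": {
  "steps": [
    [[0.03,0.003,0,0.0016,0],[0.03,0.003,0,0.0016,0],[0.03,0.003,0,0.0016,0],[0.03,0.003,0,0.0016,0],[0.03,0.003,0,0.0016,0],[0.03,0,0,0,0],[0.03,0,0,0,0],[0.03,0,0,0,0],[0.03,0,0,0,0],[0.03,0,0,0,0]]
  ],
  "squeeze": 8
}}

```text
time_s: 22.5
eef_pos: [0.6903, -0.1419, 0.0868]
orientation: [-0.034, 0.999, 0.0, 0.005]
force: [9.0, 2.4, 5.7]
gripper_width: 0.408
finger_force: 8.0
```

```bash
python3 - <<'E'
from h import *
q=env.snapshot("side");j=cv2.resize(q["color"][165:305,270:390,::-1],(510,600),interpolation=cv2.INTER_CUBIC);cv2.imwrite("pics/c3.png",j);go()
E
```

```text
t 22.55 tcp [ 0.6904 -0.1419  0.0868] phi -176.1 q7 1.32 F [7.3  2.83 5.  ] M [ 0.693 -1.907 -0.034] w 35.8 ff 8.0
```

>>> {"fn": "apply_moves", "kwargs": {
  "steps": [
    [[0.045,0,0,0,0],[0.045,0,0,0,0],[0.045,0,0,0,0],[0.045,0,0,0,0],[0.045,0,0,-0.01,0],[0.045,0,0,-0.03,0],[0.045,0,0,-0.035,0],[0.045,0,0,-0.035,0],[0.06,0.015,0,-0.03,0],[0.06,0.03,0,0,0]]
  ]
}}

```text
time_s: 23.38
eef_pos: [0.6454, -0.1437, 0.2307]
orientation: [-0.035, 0.999, -0.0, 0.005]
force: [0.1, -0.2, 1.7]
gripper_width: 0.625
finger_force: 0.0
```

>>> {"fn": "apply_moves", "kwargs": {
  "steps": [
    [[0.06,0.035,-0.01,0,0],[0.06,0.035,-0.02,0,0],[0.06,0.03,-0.03,0,0],[0.06,0.02,-0.03,0,0],[0.06,0.02,-0.03,0,0],[0.06,0.02,-0.02,0,0],[0.06,0,0,0,0],[0.06,0,0,0,0],[0.06,0,0,0,0],[0.06,0,0,0,0]]
  ]
}}

```text
time_s: 24.22
eef_pos: [0.4927, -0.294, 0.2242]
orientation: [-0.035, 0.999, 0.0, 0.0]
force: [-0.0, 0.2, 0.2]
gripper_width: 0.685
finger_force: 0.0
```

```bash
python3 - <<'E'
from h import *
p=weigh(6);go()
a=env.snapshot("scene");q=env.snapshot("side")
j=cv2.resize(q["color"][165:305,270:390,::-1],(430,500),interpolation=cv2.INTER_CUBIC)
i=cv2.resize(a["color"][120:260,185:290,::-1],(370,500),interpolation=cv2.INTER_CUBIC)
cv2.imwrite("pics/c4.png",np.hstack([i,j]))
for c in "ry":print(c,band(a,c),band(q,c),band(p,c))
E
```

```text
F/M mean [ 0.211 -0.101  0.104  0.049 -0.126  0.   ] se [0.227 0.092 0.148 0.007 0.007 0.015]
t 24.52 tcp [ 0.4922 -0.2948  0.2236] phi -176.01 q7 1.72 F [-0.93  0.24 -0.12] M [ 0.045 -0.093 -0.004] w 59.7 ff 0.0
r [([13.9, 102.3], 616, [0, 85, 31, 38], [1.5425, 0.2579, 0.036]), ([169.3, 267.8], 602, [152, 248, 32, 36], [0.6313, 0.2499, 0.036])] [([280.6, 199.4], 1282, [252, 177, 58, 47], [0.5812, 0.1262, 0.036]), ([496.0, 113.5], 402, [478, 102, 34, 22], [1.5652, 0.5767, 0.036])] [([23.0, 326.8], 3264, [0, 269, 54, 106], [0.7108, -0.6448, 0.036]), ([537.4, 328.3], 2969, [509, 270, 51, 104], [0.6622, 0.0892, 0.036])]
y [([189.9, 302.9], 553, [176, 291, 28, 25], [0.5274, 0.2691, 0.036]), ([113.0, 45.2], 271, [100, 39, 27, 13], [1.6433, -0.1782, 0.036])] [([71.8, 45.7], 7391, [23, 0, 102, 95], [-0.3895, 1.9023, 0.036]), ([498.3, 90.6], 217, [481, 85, 34, 12], [1.7591, 0.8254, 0.036])] [([404.3, 234.5], 5292, [258, 208, 239, 59], [0.5336, -0.1357, 0.036]), ([457.1, 135.9], 3094, [422, 77, 66, 118], [0.4108, -0.0948, 0.036])]
```

View pics/c4.png

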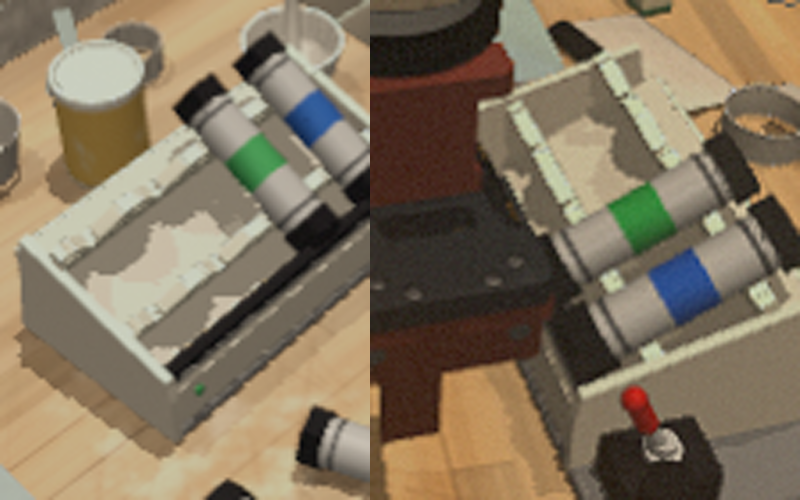

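Both mills lie seated and parallel, and the unloaded moment at a half turn (−0.126) confirms a tare effect, so green's sense is right. Next is yellow.

```bash
python3 - <<'E'
from h import *
go((.469,-.009,.125,201))
E
```

```text
t 24.62 tcp [ 0.492  -0.2952  0.2236] phi -176.05 q7 1.72 F [-0.17 -0.35  0.44] M [ 0.046 -0.185 -0.014] w 60.1 ff 0.0
 to (0.469, -0.009, 0.125, 201) shift [0.0033 0.2871 0.0986] then turn -0.298
```

>>> {"fn": "apply_moves", "kwargs": {
  "steps": [
    [[0.06,0.001,0.036,0,0],[0.06,0.001,0.036,0,0],[0.06,0.001,0.036,0,0],[0.06,0,0.036,0,0],[0.06,0,0.036,0,0],[0.06,0,0.036,0,0],[0.06,0,0.036,0,0],[0.06,0,0.035,0,0],[0.06,0,0,0,-0.1],[0.06,0,0,0,-0.1]]
  ]
}}

```text
time_s: 25.45
eef_pos: [0.4691, -0.0065, 0.2242]
orientation: [-0.138, 0.99, -0.0, 0.001]
force: [-0.0, -0.8, -0.0]
gripper_width: 0.689
finger_force: 0.0
```

>>> {"fn": "apply_moves", "kwargs": {
  "steps": [
    [[0.06,0,0,0.02,-0.098],[0.06,0,0,0.03,0],[0.06,0,0,0.03,0],[0.06,0,0,0.018,0],[0.06,0,0,0,0],[0.06,0,0,0,0],[0.06,0,0,0,0],[0.06,0,0,0,0],[0.06,0,0,0,0],[0.06,0,0,0,0]]
  ]
}}

```text
time_s: 26.28
eef_pos: [0.4698, -0.0095, 0.1266]
orientation: [-0.182, 0.983, -0.0, 0.001]
force: [0.3, -0.9, 0.3]
gripper_width: 0.682
finger_force: 0.0
```

```bash
cat >> h.py <<'E'
def bandpose(p,c,z=.037,roi=(0,0,560,300)):
    h=cv2.cvtColor(p["color"],cv2.COLOR_RGB2HSV);m=0
    for a,b in HUE[c]: m=m|cv2.inRange(h,(a,120,50),(b,255,255))
    k=np.zeros_like(m);x0,y0,x1,y1=roi;k[y0:y1,x0:x1]=m[y0:y1,x0:x1]
    n,l,st,ce=cv2.connectedComponentsWithStats(k)
    for i in 1+np.argsort(-st[1:,4])[:3]:
        r=cv2.minAreaRect(np.argwhere(l==i)[:,::-1].astype(np.float32));B=cv2.boxPoints(r);X=onz(p,B,z)
        print(c,"A",st[i,4],"px",np.round(r[0],1),"centre",onz(p,[r[0]],z)[0].round(4),"sides",[(round(1e3*np.linalg.norm(d),1),round(np.degrees(np.arctan2(d[1],d[0]))%180,1)) for d in (X[1]-X[0],X[2]-X[1])])
E
python3 - <<'E'
from h import *
p=env.snapshot("wrist");bandpose(p,"y");bandpose(p,"r");go((.469,-.009,.006,201))
crop(p,60,60,460,360,1.5,"pics/w6.png")
E
```

```text
y A 1225 px [285.5 212.1] centre [ 0.4643 -0.005   0.037 ] sides [(np.float64(32.7), np.float64(114.3)), (np.float64(30.7), np.float64(25.4))]
y A 28 px [524.8 104.4] centre [0.3082 0.1454 0.037 ] sides [(np.float64(2.0), np.float64(7.3)), (np.float64(9.9), np.float64(95.6))]
y A 5 px [485.8  97.8] centre [0.317  0.1113 0.037 ] sides [(np.float64(1.1), np.float64(158.2)), (np.float64(1.8), np.float64(73.6))]
r A 1210 px [391.5 245.6] centre [0.4593 0.0951 0.037 ] sides [(np.float64(30.3), np.float64(3.2)), (np.float64(37.6), np.float64(87.9))]
r A 312 px [373. 286.] centre [0.5017 0.0973 0.037 ] sides [(np.float64(22.4), np.float64(110.5)), (np.float64(27.4), np.float64(26.9))]
r A 221 px [ 11.5 287.5] centre [ 0.6326 -0.2283  0.037 ] sides [(np.float64(26.9), np.float64(4.6)), (np.float64(25.2), np.float64(112.6))]
t 26.33 tcp [ 0.4697 -0.0096  0.1264] phi -159.04 q7 1.36 F [-1.05  0.43 -0.18] M [ 0.046 -0.141 -0.025] w 59.7 ff 0.0
 to (0.469, -0.009, 0.006, 201) shift [0.0004 0.0008 0.1204] then turn -0.001
```

>>> {"fn": "apply_moves", "kwargs": {
  "steps": [
    [[0.06,0.001,0.003,0.02,-0.026],[0.06,0,0,0.03,0],[0.06,0,0,0.03,0],[0.06,0,0,0.025,0],[0.06,0,0,0.015,0],[0.03,0,0,0,0],[0.03,0,0,0,0],[0.03,0,0,0,0],[0.03,0,0,0,0],[0.03,0,0,0,0]]
  ],
  "squeeze": 50
}}

```text
time_s: 27.17
eef_pos: [0.4681, -0.0064, 0.0069]
orientation: [-0.195, 0.981, 0.0, 0.001]
force: [-2.1, 3.2, 5.0]
gripper_width: 0.399
finger_force: 49.9
```

>>> {"fn": "apply_moves", "kwargs": {
  "steps": [
    [[0.03,0,0,0,0],[0.03,0,0,0,0],[0.03,0,0,0,0],[0.03,0,0,0,0],[0.03,0,0,0,0],[0.03,0,0,0,0],[0.03,0,0,-0.01,0],[0.03,0,0,-0.02,0],[0.03,0,0,-0.03,0],[0.03,0,0,-0.03,0]]
  ]
}}

```text
time_s: 28.0
eef_pos: [0.466, -0.0073, 0.0966]
orientation: [-0.195, 0.981, 0.0, -0.001]
force: [1.3, -0.9, -4.7]
gripper_width: 0.402
finger_force: 49.8
```

>>> {"fn": "apply_moves", "kwargs": {
  "steps": [
    [[0.03,0,0,-0.03,0],[0.03,0,0,-0.03,0],[0.03,0,0,-0.03,0],[0.03,0,0,-0.02,0],[0.03,0,0,0,0],[0.03,0,0,0,0],[0.03,0,0,0,0],[0.03,0,0,0,0],[0.03,0,0,0,0],[0.03,0,0,0,0]]
  ]
}}

```text
time_s: 28.83
eef_pos: [0.4667, -0.0069, 0.2047]
orientation: [-0.195, 0.981, 0.0, -0.001]
force: [-0.4, -0.1, -5.4]
gripper_width: 0.402
finger_force: 49.8
```

```bash
python3 - <<'E'
from h import *
p=weigh(10);grip(p,"y");bandpose(p,"r");go((.692,-.012,.2,184.2))
E
```

```text
F/M mean [ 4.000e-03  8.400e-02 -4.622e+00  9.400e-02 -1.640e-01 -3.000e-03] se [0.177 0.138 0.153 0.01  0.008 0.012]
band far edge tool x 0.1229 box (39, 0, 209, 164) A 10888
r A 734 px [364.4 224.2] centre [0.4596 0.0972 0.037 ] sides [(np.float64(29.7), np.float64(4.3)), (np.float64(36.4), np.float64(90.5))]
r A 398 px [ 14.  286.5] centre [ 0.7066 -0.2766  0.037 ] sides [(np.float64(38.2), np.float64(6.2)), (np.float64(40.0), np.float64(114.1))]
r A 119 px [ 50.2 280.2] centre [ 0.6765 -0.2314  0.037 ] sides [(np.float64(17.9), np.float64(127.2)), (np.float64(15.1), np.float64(23.6))]
t 29.33 tcp [ 0.4673 -0.007   0.2057] phi -157.53 q7 1.5 F [-0.52  0.05 -4.37] M [ 0.09  -0.171 -0.023] w 35.1 ff 49.8
 to (0.692, -0.012, 0.2, 184.2) shift [-0.2058 -0.0906  0.0057] then turn 0.319
```

```bash
python3 - <<'E'
from h import *
p=weigh(10);s,phi=state();t=s["eef_pos"]
h=cv2.cvtColor(p["color"],cv2.COLOR_RGB2HSV)
for c in range(262,302,12):
    col=h[:300,c];print(c,[(int(r),col[r].tolist()) for r in range(236,290,6)])
def tx(u,v):
    X=onz(p,[[u,v]],t[2]+.0304)[0]-t;return X[0]*np.cos(phi)+X[1]*np.sin(phi)
print({v:round(float(tx(280,v)),4) for v in(240,246,250,254,258)})
E
```

```text
F/M mean [ 0.11  -0.08  -4.856  0.08  -0.174 -0.007] se [0.111 0.137 0.178 0.009 0.008 0.012]
262 [(236, [18, 48, 142]), (242, [16, 47, 141]), (248, [17, 51, 140]), (254, [23, 187, 176]), (260, [23, 222, 180]), (266, [23, 230, 180]), (272, [24, 243, 210]), (278, [24, 243, 206]), (284, [24, 241, 178])]
274 [(236, [17, 47, 141]), (242, [18, 45, 141]), (248, [17, 45, 141]), (254, [22, 160, 172]), (260, [23, 224, 187]), (266, [24, 241, 185]), (272, [24, 230, 187]), (278, [24, 243, 221]), (284, [24, 241, 185])]
286 [(236, [18, 43, 143]), (242, [18, 43, 141]), (248, [20, 42, 140]), (254, [22, 181, 179]), (260, [24, 228, 187]), (266, [24, 241, 184]), (272, [24, 241, 187]), (278, [25, 244, 223]), (284, [24, 241, 185])]
298 [(236, [17, 40, 135]), (242, [18, 42, 134]), (248, [17, 44, 134]), (254, [24, 219, 178]), (260, [24, 231, 178]), (266, [23, 228, 179]), (272, [24, 243, 208]), (278, [24, 241, 177]), (284, [24, 240, 175])]
{240: 0.0235, 246: 0.0206, 250: 0.0186, 254: 0.0166, 258: 0.0145}
```

Yellow's heavy end already points toward the robot. Carry it to groove 2.

>>> {"fn": "apply_moves", "kwargs": {
  "steps": [
    [[0.03,-0.0294,-0.01294,0,0],[0.03,-0.0294,-0.01294,0,0],[0.03,-0.0294,-0.01294,0,0],[0.03,-0.0294,-0.01294,0,0],[0.03,-0.0294,-0.01294,0,0],[0.03,-0.0294,-0.01294,0,0],[0.03,-0.0294,-0.01294,0,0],[0.03,0,0,0,0.106],[0.03,0,0,0,0.106],[0.03,0,0,0,0.106]]
  ]
}}

```text
time_s: 30.67
eef_pos: [0.6923, -0.0116, 0.2042]
orientation: [-0.035, 0.999, 0.001, -0.001]
force: [-0.4, -0.3, -4.7]
gripper_width: 0.404
finger_force: 49.8
```

>>> {"fn": "apply_moves", "kwargs": {
  "steps": [
    [[0.03,0,0,0.02,0],[0.03,0,0,0.02,0],[0.03,0,0,0.02,0],[0.03,0,0,0,0],[0.03,0,0,0,0],[0.03,0,0,0,0],[0.03,0,0,0,0],[0.03,0,0,0,0],[0.03,0,0,0,0],[0.03,0,0,0,0]]
  ]
}}

```text
time_s: 31.5
eef_pos: [0.6923, -0.012, 0.1464]
orientation: [-0.037, 0.999, -0.0, 0.001]
force: [-0.8, 0.4, -5.2]
gripper_width: 0.4
finger_force: 49.8
```

```bash
python3 - <<'E'
from h import *
go((.692,-.0125,.091,184.2))
E
```

```text
t 31.5 tcp [ 0.6923 -0.012   0.1464] phi -175.75 q7 1.17 F [-0.75  0.4  -5.23] M [ 0.065 -0.131 -0.034] w 35.2 ff 49.8
 to (0.692, -0.0125, 0.091, 184.2) shift [ 0.0003 -0.0005  0.0554] then turn 0.001
```

```bash
python3 - <<'E'
from h import *
weigh(14)
E
```

```text
F/M mean [-4.90e-02  3.50e-02 -4.83e+00  4.10e-02 -1.81e-01 -4.00e-03] se [0.075 0.15  0.158 0.008 0.009 0.007]
```

>>> {"fn": "apply_moves", "kwargs": {
  "steps": [
    [[0.03,0,-0.0005,0.01,0],[0.03,0,0,0.01,0],[0.03,0,0,0.01,0],[0.03,0,0,0.005,0],[0.03,0,0,0.005,0],[0.03,0,0,0.004,0],[0.03,0,0,0.004,0],[0.03,0,0,0.004,0],[0.03,0,0,0.003,0],[0.03,0,0,0,0]]
  ],
  "squeeze": 10
}}

```text
time_s: 33.03
eef_pos: [0.6928, -0.0127, 0.0918]
orientation: [-0.037, 0.999, -0.0, 0.001]
force: [-1.3, -2.1, 0.9]
gripper_width: 0.406
finger_force: 10.0
```

>>> {"fn": "apply_moves", "kwargs": {
  "steps": [
    [[0.03,0.003,0,0.0016,0],[0.03,0.003,0,0.0016,0],[0.03,0.003,0,0.0016,0],[0.03,0.003,0,0.0016,0],[0.03,0.003,0,0.0016,0],[0.03,0,0,0,0],[0.03,0,0,0,0],[0.03,0,0,0,0],[0.03,0,0,0,0],[0.03,0,0,0,0]]
  ],
  "squeeze": 8
}}

```text
time_s: 33.87
eef_pos: [0.6808, -0.0136, 0.0855]
orientation: [-0.037, 0.999, 0.0, 0.004]
force: [6.3, -1.6, 8.1]
gripper_width: 0.408
finger_force: 8.0
```

```bash
python3 - <<'E'
from h import *
go()
E
```

```text
t 33.87 tcp [ 0.6808 -0.0136  0.0855] phi -175.8 q7 1.12 F [ 6.34 -1.63  8.06] M [-0.488 -1.444  0.03 ] w 35.8 ff 8.0
```

>>> {"fn": "apply_moves", "kwargs": {
  "steps": [
    [[0.045,0,0,0,0],[0.045,0,0,0,0],[0.045,0,0,0,0],[0.045,0,0,0,0],[0.045,0,0,-0.01,0],[0.045,0,0,-0.03,0],[0.045,0,0,-0.035,0],[0.045,0,0,-0.035,0],[0.06,0.015,0,-0.03,0],[0.06,0.03,0,0,0]]
  ]
}}

```text
time_s: 34.7
eef_pos: [0.636, -0.0149, 0.2293]
orientation: [-0.037, 0.999, 0.001, 0.005]
force: [0.2, 0.3, 0.5]
gripper_width: 0.629
finger_force: 0.0
```

>>> {"fn": "apply_moves", "kwargs": {
  "steps": [
    [[0.06,0.0277,0.0211,0,0],[0.06,0.0277,0.0211,0,0],[0.06,0.0277,0.0211,0,0],[0.06,0.0277,0.0211,0.01,0],[0.06,0.0277,0.0211,0.02,0],[0.06,0.0277,0.0211,0.02,0],[0.06,0,0,0.03,0],[0.06,0,0,0.02,0],[0.06,0,0,0,0],[0.06,0,0,0,0]]
  ]
}}

```text
time_s: 35.53
eef_pos: [0.4567, 0.0973, 0.1229]
orientation: [-0.038, 0.999, 0.0, -0.001]
force: [-0.2, 0.4, -0.1]
gripper_width: 0.683
finger_force: 0.0
```

```bash
python3 - <<'E'
from h import *
p=weigh(6);bandpose(p,"r",roi=(150,100,420,300));go((.461,.097,.006,183.5))
a=env.snapshot("scene");q=env.snapshot("side")
j=cv2.resize(q["color"][165:305,270:390,::-1],(430,500),interpolation=cv2.INTER_CUBIC)
i=cv2.resize(a["color"][120:260,185:290,::-1],(370,500),interpolation=cv2.INTER_CUBIC)
cv2.imwrite("pics/c5.png",np.hstack([i,j]))
E
```

```text
F/M mean [-0.149 -0.054  0.525  0.051 -0.15   0.008] se [0.223 0.186 0.286 0.015 0.016 0.007]
r A 1213 px [286.  218.5] centre [0.4589 0.1036 0.037 ] sides [(np.float64(32.1), np.float64(94.3)), (np.float64(31.4), np.float64(5.6))]
r A 1 px [365. 294.] centre [0.5266 0.1829 0.037 ] sides [(np.float64(0.0), np.float64(0.0)), (np.float64(0.0), np.float64(0.0))]
t 35.83 tcp [0.4578 0.097  0.1236] phi -175.78 q7 0.88 F [-0.4   0.17  1.86] M [ 0.075 -0.096 -0.011] w 59.8 ff 0.0
 to (0.461, 0.097, 0.006, 183.5) shift [-0.0032 -0.0002  0.1176] then turn 0.012
```

>>> {"fn": "apply_moves", "kwargs": {
  "steps": [
    [[0.06,-0.0044,0.005,0.02,0],[0.06,0,0,0.03,0],[0.06,0,0,0.03,0],[0.06,0,0,0.0225,0],[0.06,0,0,0.015,0],[0.03,0,0,0,0],[0.03,0,0,0,0],[0.03,0,0,0,0],[0.03,0,0,0,0],[0.03,0,0,0,0]]
  ],
  "squeeze": 50
}}

```text
time_s: 36.77
eef_pos: [0.462, 0.1027, 0.0063]
orientation: [-0.037, 0.999, 0.0, 0.001]
force: [-0.7, 1.8, 4.4]
gripper_width: 0.397
finger_force: 49.9
```

>>> {"fn": "apply_moves", "kwargs": {
  "steps": [
    [[0.03,0,0,0,0],[0.03,0,0,0,0],[0.03,0,0,0,0],[0.03,0,0,0,0],[0.03,0,0,0,0],[0.03,0,0,0,0],[0.03,0,0,-0.01,0],[0.03,0,0,-0.02,0],[0.03,0,0,-0.03,0],[0.03,0,0,-0.03,0]]
  ]
}}

```text
time_s: 37.6
eef_pos: [0.4596, 0.1018, 0.096]
orientation: [-0.037, 0.999, -0.0, -0.002]
force: [0.9, -0.3, -3.9]
gripper_width: 0.397
finger_force: 49.9
```

>>> {"fn": "apply_moves", "kwargs": {
  "steps": [
    [[0.03,0,0,-0.03,0],[0.03,0,0,-0.03,0],[0.03,0,0,-0.03,0],[0.03,0,0,-0.02,0],[0.03,0,0,0,0],[0.03,0,0,0,0],[0.03,0,0,0,0],[0.03,0,0,0,0],[0.03,0,0,0,0],[0.03,0,0,0,0]]
  ]
}}

```text
time_s: 38.43
eef_pos: [0.4605, 0.1023, 0.2042]
orientation: [-0.037, 0.999, 0.0, -0.001]
force: [0.5, 0.6, -4.6]
gripper_width: 0.403
finger_force: 49.9
```

```bash
python3 - <<'E'
from h import *
p=weigh(14);s,phi=state();t=s["eef_pos"]
h=cv2.cvtColor(p["color"],cv2.COLOR_RGB2HSV);print([(r,int(h[r,280,1])) for r in range(236,272,3)])
for v in(245,251,257):
    X=onz(p,[[280,v]],t[2]+.0304)[0]-t;print(v,X[0]*np.cos(phi)+X[1]*np.sin(phi))
go((.687,.052,.2,184.2))
E
```

```text
F/M mean [ 1.910e-01  2.090e-01 -4.589e+00  4.500e-02 -1.800e-02 -2.000e-03] se [0.141 0.118 0.143 0.008 0.008 0.006]
[(236, 43), (239, 39), (242, 41), (245, 41), (248, 41), (251, 39), (254, 47), (257, 156), (260, 194), (263, 191), (266, 188), (269, 193)]
245 0.021156315626192145
251 0.018157346399185658
257 0.015121386096879737
t 39.13 tcp [0.4611 0.1023 0.2052] phi -175.75 q7 0.99 F [-0.2   0.42 -4.93] M [ 0.084 -0.076 -0.025] w 35.2 ff 49.9
 to (0.687, 0.052, 0.2, 184.2) shift [-0.2215 -0.0669  0.0052] then turn 0.001
```

Red's heavy end points away, so it also needs a half turn.

>>> {"fn": "apply_moves", "kwargs": {
  "steps": [
    [[0.03,0,0,0,0.06],[0.03,0,0,0,0.12],[0.03,0,0,0,0.12],[0.03,0,0,0,0.12],[0.03,0,0,0,0.12],[0.03,0,0,0,0.12],[0.03,0,0,0,0.12],[0.03,0,0,0,0.12],[0.03,0,0,0,0.12],[0.03,0,0,0,0.12]]
  ]
}}

```text
time_s: 39.97
eef_pos: [0.4612, 0.1024, 0.2052]
orientation: [0.511, 0.86, 0.0, 0.0]
force: [0.4, -0.1, -3.9]
gripper_width: 0.402
finger_force: 49.9
```

>>> {"fn": "apply_moves", "kwargs": {
  "steps": [
    [[0.03,0,0,0,0.12],[0.03,0,0,0,0.12],[0.03,0,0,0,0.12],[0.03,0,0,0,0.12],[0.03,0,0,0,0.12],[0.03,0,0,0,0.12],[0.03,0,0,0,0.12],[0.03,0,0,0,0.12],[0.03,0,0,0,0.12],[0.03,0,0,0,0.12]]
  ]
}}

```text
time_s: 40.8
eef_pos: [0.4612, 0.1026, 0.2052]
orientation: [0.907, 0.422, 0.0, -0.0]
force: [0.7, 0.2, -4.0]
gripper_width: 0.399
finger_force: 49.9
```

>>> {"fn": "apply_moves", "kwargs": {
  "steps": [
    [[0.03,0,0,0,0.12],[0.03,0,0,0,0.12],[0.03,0,0,0,0.12],[0.03,0,0,0,0.12],[0.03,0,0,0,0.12],[0.03,0,0,0,0.12],[0.03,0,0,0,0.08],[0.03,0,0,0,0],[0.03,0,0,0,0],[0.03,0,0,0,0]]
  ]
}}

```text
time_s: 41.63
eef_pos: [0.4612, 0.1025, 0.2052]
orientation: [0.999, 0.039, 0.0, -0.0]
force: [-0.5, 0.6, -4.9]
gripper_width: 0.399
finger_force: 49.9
```

```bash
python3 - <<'E'
from h import *
weigh(6);go((.687,.052,.145,4.2))
E
```

```text
F/M mean [ 8.600e-02 -2.010e-01 -4.531e+00  3.200e-02 -1.220e-01 -4.000e-03] se [0.274 0.227 0.131 0.012 0.005 0.012]
t 41.93 tcp [0.4611 0.1023 0.2051] phi 4.37 q7 -1.93 F [-0.15 -0.15 -4.4 ] M [ 0.036 -0.113 -0.028] w 35.4 ff 49.9
 to (0.687, 0.052, 0.145, 4.2) shift [0.2214 0.0673 0.0601] then turn 0.003
```

>>> {"fn": "apply_moves", "kwargs": {
  "steps": [
    [[0.03,0.0316,0.0096,0,0],[0.03,0.0316,0.0096,0,0],[0.03,0.0316,0.0096,0,0],[0.03,0.0316,0.0096,0,0],[0.03,0.0316,0.0096,0,0],[0.03,0.0316,0.0096,0,0],[0.03,0.0316,0.0096,0,0],[0.03,0,0,0.02,0],[0.03,0,0,0.02,0],[0.03,0,0,0.02,0]]
  ]
}}

```text
time_s: 42.77
eef_pos: [0.6871, 0.0518, 0.1436]
orientation: [0.999, 0.038, -0.0, -0.0]
force: [-0.2, -0.6, -4.7]
gripper_width: 0.403
finger_force: 49.9
```

```bash
python3 - <<'E'
from h import *
go((.687,.052,.091,4.2))
E
```

```text
t 42.77 tcp [0.6871 0.0518 0.1436] phi 4.32 q7 -1.84 F [-0.23 -0.64 -4.7 ] M [ 0.011 -0.113 -0.023] w 35.4 ff 49.9
 to (0.687, 0.052, 0.091, 4.2) shift [-0.0001 -0.0002  0.0526] then turn 0.002
```

>>> {"fn": "apply_moves", "kwargs": {
  "steps": [
    [[0.03,0,0,0.01,0],[0.03,0,0,0.01,0],[0.03,0,0,0.01,0],[0.03,0,0,0.004,0],[0.03,0,0,0.004,0],[0.03,0,0,0.004,0],[0.03,0,0,0.004,0],[0.03,0,0,0.004,0],[0.03,0,0,0.003,0],[0.03,0,0,0,0]]
  ],
  "squeeze": 15
}}

```text
time_s: 43.6
eef_pos: [0.6871, 0.051, 0.0927]
orientation: [0.999, 0.037, 0.0, 0.001]
force: [-0.6, -3.0, 4.9]
gripper_width: 0.41
finger_force: 15.0
```

>>> {"fn": "apply_moves", "kwargs": {
  "steps": [
    [[0.03,-0.003,0,0.0016,0],[0.03,-0.003,0,0.0016,0],[0.03,-0.003,0,0.0016,0],[0.03,-0.003,0,0.0016,0],[0.03,-0.003,0,0.0016,0],[0.03,0,0,0,0],[0.03,0,0,0,0],[0.03,0,0,0,0],[0.03,0,0,0,0],[0.03,0,0,0,0]]
  ],
  "squeeze": 8
}}

```text
time_s: 44.43
eef_pos: [0.6744, 0.0501, 0.086]
orientation: [0.999, 0.037, 0.003, 0.0]
force: [4.7, -2.9, 6.7]
gripper_width: 0.403
finger_force: 8.0
```

```bash
python3 - <<'E'
from h import *
go()
E
```

```text
t 44.43 tcp [0.6744 0.0501 0.086 ] phi 4.28 q7 -1.87 F [ 4.67 -2.86  6.7 ] M [-0.837 -1.045 -0.049] w 35.4 ff 8.0
```

>>> {"fn": "apply_moves", "kwargs": {
  "steps": [
    [[0.045,0,0,0,0],[0.045,0,0,0,0],[0.045,0,0,0,0],[0.045,0,0,0,0],[0.045,0,0,-0.01,0],[0.045,0,0,-0.03,0],[0.045,0,0,-0.035,0],[0.045,0,0,-0.04,0],[0.045,-0.015,0,-0.04,0],[0.03,-0.03,0.01,-0.02,0]]
  ]
}}

```text
time_s: 45.27
eef_pos: [0.6304, 0.0409, 0.2632]
orientation: [0.999, 0.039, 0.003, -0.001]
force: [0.4, -0.4, 0.7]
gripper_width: 0.473
finger_force: 0.0
```

>>> {"fn": "apply_moves", "kwargs": {
  "steps": [
    [[0.0,-0.025,0.03,0,0],[0.0,-0.02,0.03,0,0],[0.0,-0.02,0.03,0,0],[0.0,-0.02,0.03,0,0],[0.0,0,0,0,0],[0.0,0,0,0,0],[0.0,0,0,0,0],[0.0,0,0,0,0],[0.0,0,0,0,0],[0.0,0,0,0,0]]
  ]
}}

```text
time_s: 46.1
eef_pos: [0.5528, -0.0871, 0.258]
orientation: [0.999, 0.039, -0.0, -0.0]
force: [0.5, 0.2, -0.7]
gripper_width: 0.004
finger_force: 0.0
```

```bash
python3 - <<'E'
from h import *
go((.60,-.214,.25,4.2),(.60,-.214,.09,4.2))
p=env.snapshot("wrist");a=env.snapshot("scene");q=env.snapshot("side")
R=lambda im,w,h:cv2.resize(im[:,:,::-1],(w,h),interpolation=cv2.INTER_CUBIC)
t=np.hstack([R(a["color"][120:260,180:320],300,300),R(q["color"][160:300,270:410],300,300)])
cv2.imwrite("pics/c6.png",np.vstack([t,R(p["color"][0:220,60:500],600,300)]))
E
```

```text
t 46.1 tcp [ 0.5528 -0.0871  0.258 ] phi 4.47 q7 -1.54 F [ 0.48  0.19 -0.65] M [ 0.032  0.05  -0.014] w 0.3 ff 0.0
 to (0.6, -0.214, 0.25, 4.2) shift [0.0372 0.1302 0.008 ] then turn 0.005
 to (0.6, -0.214, 0.09, 4.2) shift [0.   0.   0.16] then turn 0.0
```

View pics/c6.png

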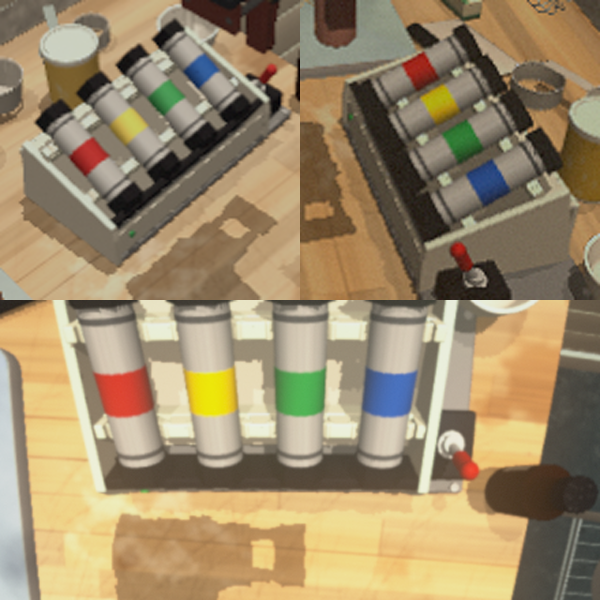

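All four mills sit in the saddles with their lower ends on the strip, bands in line at row 393; the lever ball is at (467,468), leaning toward the robot. Now the switch, with shut fingers.

>>> {"fn": "apply_moves", "kwargs": {
  "steps": [
    [[0,0.0075,0.026,0,0],[0,0.0075,0.026,0,0],[0,0.0075,0.026,0,0],[0,0.0075,0.026,0,0],[0,0.0072,0.0262,0.008,0],[0,0,0,0.03,0],[0,0,0,0.035,0],[0,0,0,0.035,0],[0,0,0,0.035,0],[0,0,0,0.03,0]]
  ]
}}

```text
time_s: 47.08
eef_pos: [0.5987, -0.2152, 0.0827]
orientation: [0.999, 0.038, -0.001, -0.0]
force: [0.1, -0.0, 0.9]
gripper_width: 0.004
finger_force: 0.0
```

>>> {"fn": "apply_moves", "kwargs": {
  "steps": [
    [[0,0,0,0,0],[0,0,0,0,0],[0,0.01,0,0,0],[0,0.01,0,0,0],[0,0.01,0,0,0],[0,0.01,0,0,0],[0,0.01,0,0,0],[0,0.01,0,0,0],[0,0,0,0,0],[0,0,0,0,0]]
  ]
}}

```text
time_s: 47.92
eef_pos: [0.661, -0.2107, 0.0868]
orientation: [0.999, 0.038, 0.002, 0.0]
force: [-0.7, 0.7, 0.7]
gripper_width: 0.003
finger_force: 0.0
```

```bash
python3 - <<'E'
from h import *
go();a=env.snapshot("scene");q=env.snapshot("side");print([b for b in band(a,"r",.091,30)],band(q,"r",.091))
E
```

```text
t 47.92 tcp [ 0.661  -0.2107  0.0868] phi 4.38 q7 -1.43 F [-0.7   0.73  0.74] M [0.033 0.052 0.012] w 0.3 ff 0.0
[([13.9, 102.3], 617, [0, 85, 31, 38], [1.4439, 0.2693, 0.091]), ([169.5, 267.9], 612, [152, 248, 32, 36], [0.5947, 0.2617, 0.091])] [([496.0, 113.5], 402, [478, 102, 33, 22], [1.4608, 0.4613, 0.091]), ([366.1, 272.7], 298, [348, 261, 47, 23], [0.6863, -0.2116, 0.091])]
```

>>> {"fn": "apply_moves", "kwargs": {
  "steps": [
    [[0,0.004,0,0.002,0],[0,0.004,0,0.002,0],[0,0.004,0,0,0],[0,0.003,0,0,0],[0,0.003,0,0,0],[0,0,0,0,0],[0,0,0,0,0],[0,0,0,0,0],[0,0,0,0,0],[0,0,0,0,0]]
  ]
}}

```text
time_s: 48.85
eef_pos: [0.668, -0.2111, 0.0814]
orientation: [0.999, 0.037, -0.009, 0.0]
force: [-33.8, 1.7, 26.5]
gripper_width: 0.01
finger_force: 19.1
```

```bash
python3 - <<'E'
from h import *
go()
E
```

```text
t 48.85 tcp [ 0.668  -0.2111  0.0814] phi 4.21 q7 -1.44 F [-33.77   1.72  26.54] M [0.425 7.469 0.023] w 0.9 ff 19.1
```

The lever is at its stop. Back off and look.

>>> {"fn": "apply_moves", "kwargs": {
  "steps": [
    [[0,-0.015,0,0,0],[0,-0.025,0,0,0],[0,-0.03,0,0,0],[0,-0.01,0,-0.03,0],[0,0,0,-0.04,0],[0,0,0,-0.04,0],[0,-0.01,-0.02,-0.04,0],[0,-0.03,-0.03,0,0],[0,-0.03,-0.03,0,0],[0,0,0,0,0]]
  ]
}}

```text
time_s: 49.68
eef_pos: [0.5184, -0.1383, 0.2276]
orientation: [0.999, 0.041, -0.002, -0.001]
force: [0.3, 0.5, -0.0]
gripper_width: 0.005
finger_force: 0.0
```

```bash
python3 - <<'E'
from h import *
go()
p=env.snapshot("wrist");a=env.snapshot("scene");q=env.snapshot("side")
R=lambda im,w,h:cv2.resize(im[:,:,::-1],(w,h),interpolation=cv2.INTER_CUBIC)
t=np.hstack([R(a["color"][100:260,180:340],300,300),R(q["color"][160:320,270:430],300,300)])
cv2.imwrite("pics/c7.png",np.vstack([t,R(p["color"][0:220,60:500],600,300)]))
E
```

```text
t 49.68 tcp [ 0.5184 -0.1383  0.2276] phi 4.65 q7 -1.44 F [ 0.29  0.47 -0.01] M [0.101 0.028 0.01 ] w 0.4 ff 0.0
```

View pics/c7.png

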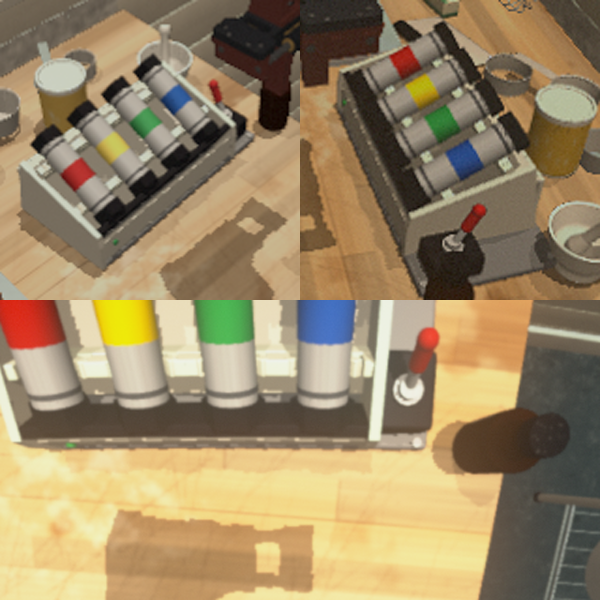

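The lever now leans away, with its ball at (428,338) in the wrist crop. The mills and bottle are undisturbed. I'll check the tip's travel and hand in.

```bash
python3 - <<'E'
from h import *
p=env.snapshot("wrist");q=env.snapshot("side")
t=tri(p,[[373.9,27.9]],q,[[365.5,272.5]])[0];print(t.round(4))
if t[0]>.678: print(env.job_done())
E
```

```text
[ 0.686  -0.2151  0.0965  0.006 ]
the job is handed in; nothing more can be done
None
```

All four mills are in their grooves with heavy ends down on the contact strip. The red switch lever was then pushed right over (its tip moved about 47 mm), and the job was handed in after about 50 s of robot time; no verdict came back.

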